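# Clear the work rest and read its code

## Task

Use the wooden block to sweep the three metal offcuts along the ledge of the grey work rest into the catch tray at its left end, without touching the offcuts with the fingers, then lay the block flat on the bench. Next take the code reader from its round dock and log the rest as cleared: aim the reader square on at the middle of the code on the sloping panel from about 70 mm away and hold it still there for two seconds, without touching the rest with it. Finally stand the reader upright in its dock again; leave the tape measure, pipe coupling and marker pen where they are.

Things in the scene. Friction and masses are not known exactly. Their poses are not given: they have to be found in the camera images.
- stand: Grey work rest, fixed. Origin on the bench under the centre of its level ledge; x across it away from the robot, y along it to the left, z up. Ledge top 45 mm up, y -80 to 80 mm, x -40 to 40 mm, ends open; a front lip (x -44 to -40 mm) stands 6 mm above it; behind, a panel slopes up at 35 degrees from x 40, z 45 mm to x 122, z 102 mm. Over all x -44 to 122 mm
- code_plate: Aluminium plate 40 x 60 x 2 mm with a black square chequered code 24 mm wide, fixed on the middle of the sloping panel. Origin at the centre of the plate's back; z points square out of its face, 35 degrees from vertical, towards the robot; y along the ledge, x up the slope
- code (a point): Centre of the code, on the face of the code plate
- tray_floor (a point): Centre of the inner floor of the catch tray, an open steel tray fixed at the left (+y) end of the rest: inside 98 mm (x) by 94 mm (y), floor 3 mm above the bench, rim 30 mm above the bench. It touches the end of the ledge; axes as the rest's
- wood_block: Loose pine block, 65 mm (x) x 140 mm (y) x 38 mm high, lying flat on the bench. Origin at the centre of its underside; y along its length, z up. 0.22 kg
- dock: Round black dock, fixed to the bench, 104 mm across and 20 mm high with a round open recess, 84 mm across and 12 mm deep, that holds the reader with play. Origin under its centre, z up
- dock_floor (a point): Centre of the recess's floor, 8 mm above the bench
- reader: Code reader, 154 mm tall, standing window-down in the dock. Origin at the centre of its window end, z up its handle; it looks along its own -z. White round hood 64 mm across at the bottom (to z 30 mm), grey shoulder to z 62 mm, then a straight black handle 26 mm (x) by 30 mm (y) from z 62 to 152 mm, to be gripped across x or y. 0.2 kg
- offcut_a: Loose bar end, steel, 26 x 20 x 16 mm, on the ledge. Origin at the centre of its underside
- offcut_b: Loose round steel slug, 22 mm across, 16 mm high, on the ledge. Origin at the centre of its underside
- offcut_c: Loose aluminium angle offcut, 28 x 18 x 18 mm, on the ledge. Origin at the centre of its underside
- tape_measure: Yellow tape measure, 82 x 38 x 66 mm, standing on the bench to the right of the rest; leave alone. Origin at the centre of its underside
- coupling: Grey pipe coupling, 40 mm across, 48 mm high, standing to the left of the rest; leave alone. Origin at the centre of its underside
- marker: Black and red marker pen, 130 mm long, 21 mm thick, lying on the bench to the left of the rest, pointing away from the robot; leave alone. Origin at the centre of its underside
Not all that is in view belongs to the job. What is shaped like the wood_block but red is not meant.

How it is judged (in metres and radians):
On the way, in this order (a step that is already met when the one before it is completed fails the run):
1. all three offcuts lie in the catch tray while the block is still held above the bench (x of offcut_a in the frame of tray_floor between -0.055 and 0.055 m and y of offcut_a in the frame of tray_floor between -0.053 and 0.053 m and z of offcut_a in the frame of tray_floor between -0.01 and 0.036 m and x of offcut_b in the frame of tray_floor between -0.055 and 0.055 m and y of offcut_b in the frame of tray_floor between -0.053 and 0.053 m and z of offcut_b in the frame of tray_floor between -0.01 and 0.036 m and x of offcut_c in the frame of tray_floor between -0.055 and 0.055 m and y of offcut_c in the frame of tray_floor between -0.053 and 0.053 m and z of offcut_c in the frame of tray_floor between -0.01 and 0.036 m and height (world z) of wood_block above 0.02 m), for 0.2 s.
2. the block lies flat on the bench, released (height (world z) of wood_block below 0.008 m and angle between wood_block's own z axis and vertical below 0.1 rad and contact force between the fingers and wood_block below 0.1 N), for 0.2 s.
3. the reader is held still for one second, looking square (within 11 degrees) at the code from 45 to 95 mm, the code within 12 mm of its axis each way (x of code in the frame of reader between -0.012 and 0.012 m and y of code in the frame of reader between -0.012 and 0.012 m and z of code in the frame of reader between -0.095 and -0.045 m and angle between the z axis of reader and the z axis of code_plate, either way round below 0.2 rad and linear speed of reader below 0.02 m/s and angular speed of reader below 0.15 rad/s), for 1 s.
At the end, for the whole second after the job is handed in: The three offcuts lie in the catch tray; the block lies flat on the bench (within 0.1 rad, underside below 8 mm); the reader stands upright (within 5 degrees) on the dock's floor, within 13 mm of its centre; all at rest; the three bystanders are within 20 mm of where they stood (x of offcut_a in the frame of tray_floor between -0.055 and 0.055 m and y of offcut_a in the frame of tray_floor between -0.053 and 0.053 m and z of offcut_a in the frame of tray_floor between -0.01 and 0.036 m and x of offcut_b in the frame of tray_floor between -0.055 and 0.055 m and y of offcut_b in the frame of tray_floor between -0.053 and 0.053 m and z of offcut_b in the frame of tray_floor between -0.01 and 0.036 m and x of offcut_c in the frame of tray_floor between -0.055 and 0.055 m and y of offcut_c in the frame of tray_floor between -0.053 and 0.053 m and z of offcut_c in the frame of tray_floor between -0.01 and 0.036 m and height (world z) of wood_block below 0.008 m and angle between wood_block's own z axis and vertical below 0.1 rad and horizontal distance between reader and dock_floor below 0.013 m and z of reader in the frame of dock_floor below 0.005 m and angle between reader's own z axis and vertical below 0.09 rad and linear speed of each of offcut_a, offcut_b, offcut_c, wood_block, reader below 0.02 m/s and distance of each of tape_measure, coupling, marker from where it was at the start of the episode below 0.02 m); the robot touches nothing.
It fails at once if the fingers touch an offcut (contact force between the fingers and offcut_a above 1 N or contact force between the fingers and offcut_b above 1 N or contact force between the fingers and offcut_c above 1 N).
It fails at once if the reader touches the work rest (contact force between reader and stand above 2 N).
It fails at once if the tape measure, coupling or marker is moved more than 20 mm (distance of any of tape_measure, coupling, marker from where it was at the start of the episode above 0.02 m).
It also fails if it takes over 72 s, if anything falls off the work surface, if the arm or the gripper's body presses on something with over 40 N, if the wrist force passes 120 N, or if a joint passes its speed limit or range.

## Robot

A 6-joint arm with a two-finger parallel gripper is mounted at the origin on the work surface; the furniture and walls round the work are solid. World frame = base frame: x ahead of the robot, y to its left, z up, the work surface at z = 0. Lengths are in mm, angles in rad, forces in N, time in s.
With the tool pointing down it reaches from about 300 to 875 mm from the base axis. Payload 4.2 kg.
Tool frame: the origin (TCP) lies at the very end of the fingers, on their centre line; the grasp point (between the pads) lies 19 mm behind it; z points along the fingers, y is the line along which they close (so a half turn about z gives the same grasp; the last joint's range is limited). The gripper opens to 85 mm and grips with 20 to 120 N. Pads are 22 mm wide; open, the fingers measure 114 mm over their backs; the gripper's body (76 mm by 85 mm) begins 54 mm behind the grasp point. The pads swing forward as they close: fully open they stand 13 mm farther back than shut.
Start: joints at [-1.19, 0.32, 1.565, -0, 1.257, -0.02], TCP at [224.343, -529.445, 231.338] pointing down, gripper open.
Joint ranges: [-3.11, 3.11], [-0.84, 2.01], [0.21, 2.61], [-1.34, 4.49], [0.05, 2.63], [-2.56, 2.56]. Speed limits (rad/s): [2.57, 2.57, 3.14, 3.14, 3.14, 3.14].

## Interface

Orientations are given as a 3x3 rotation matrix whose columns are the frame's x, y, z axes.
In Python, from workcell import ctrl gives the robot as it stands.
- The arm moves only by the tool servo_tool, never from a script. Its argument "commands" is a list of rows, each a list of 2 entries, a list of its own where there are three numbers: the shift along the tool's x, y, z in mm, then the turn, a rotation vector about the tool's x, y, z in rad. In form: [[[dx, dy, dz], [wx, wy, wz]], ...]. A call has exactly 8 rows; each row shifts and turns the commanded pose from where the row before left it, along the tool's axes as they then stand; what a row does not reach is not made up. A row lasts 1/10 s, in which the tool goes at most 50 mm and 8.59 degrees, less where a joint would pass 70% of its speed; a pose out of reach is approached as far as the arm can. A call with a gripper value outside its range is refused whole. "gripper" is the opening, from -1 (shut) to 1 (fully open), set as the call begins (left out, the last holds). The fingers move at their own pace and stop on an object; the grip force is fixed at half the most. Time passes only in rows, so rows that do not move let the fingers close, or fill a call up. It gives the time, the measured TCP pose, the force, the opening and the grip force at its end, in the units of the state.
- ctrl.state(): the state, without advancing time (a new reading comes with each control period).
- ctrl.get_image(name): name is "side" or "top" or "wrist"; returns the picture (420x560x3 uint8, blue, green, red); there is no depth.
- ctrl.calibration(name): a dict with "fov_y" (degrees; the focal length in pixels is half the picture's height over the tangent of half this angle, whatever the lens; pixels are square), "cx", "cy" (the principal point, pixels), "R" (3x3) and "t" (3): a world point X has camera coordinates R X + t. Camera axes: x right, y down, z forward; pixel columns grow to the right and rows downward; lengths in mm; the calibration is good to about 2 mm. A picture is of the moment at which its call begins: read the wrist's pose just before it. calibration takes no time and is no camera call; for the wrist camera it gives the pose at the moment of the call.
- ctrl.finish_job(): hands the job in; it is judged then, once.
The state is a dict: "time_s": time; "joint_pos": joint angles; "joint_velocities": joint speeds; "joint_efforts": joint torques, N m; "ee_pos": TCP position; "ee_rot": TCP orientation; "contact_force": force on the tool from outside, world axes, zero at the start; "moment": the same for the moment, N m; "finger_gap": opening from 0.0 (shut) to 1.0 (fully open); "grasp_force": force on a finger pad.
Only numpy, scipy, OpenCV 4.12 (cv2) and the standard library are available. Lean on these libraries where they do the work, as an engineer would, in place of code of your own. Each camera call takes 0.05 s, during which the arm holds its last target. There are 200 camera calls.

## Working session

There is one attempt and no reset: what is moved stays moved. The work goes in short steps, Python scripts to look and compute and a tool call to move; the robot and the scene stay as the last step left them, time stands still between calls to the robot, and variables do not carry over. Pictures are saved under pics/ and viewed, at most 10 in all, crops included, and the job is handed in when it is done.

Besides the shell and the picture viewer there is one more tool, called after ">>>" as name(argument=value, ...), one argument or row to a line, values as JSON. servo_tool: Moves the arm, as the interface text tells. Its arguments: {"type":"object","properties":{"commands":{"type":"array"},"gripper":{"type":"number"}},"required":["commands"]}

```bash
mkdir -p pics; ls
cat > h.py <<'E'
import numpy as np, cv2
from workcell import ctrl
def cam(n):
    c=ctrl.calibration(n); f=210/np.tan(np.radians(c["fov_y"])/2); return f,c["cx"],c["cy"],np.array(c["R"]),np.array(c["t"])
def unproj(n,u,v,z,c=None):
    f,cx,cy,R,t=c or cam(n); d=R.T@np.array([(u-cx)/f,(v-cy)/f,1]); o=-R.T@t; return o+d*(z-o[2])/d[2]
def proj(n,X,c=None):
    f,cx,cy,R,t=c or cam(n); p=R@np.array(X,float)+t; return np.array([f*p[0]/p[2]+cx,f*p[1]/p[2]+cy])
E
python3 - <<'E'
from h import *
for n in("top","side"):
    im=ctrl.get_image(n); cv2.imwrite(f"pics/{n}.png",im); cv2.imwrite(f"pics/{n}1.png",cv2.resize(im,(800,600),interpolation=cv2.INTER_CUBIC))
    c=ctrl.calibration(n); print(n,c)
print(ctrl.state())
E
```

```text
pics
top {'fov_y': 54.550453538846135, 'cx': 277.24025131439555, 'cy': 208.24683834674167, 'R': array([[ 8.65455364e-04, -9.99994302e-01, -3.26303503e-03],
       [-9.95332289e-01, -5.46517559e-04, -9.65056215e-02],
       [ 9.65032883e-02,  3.33132543e-03, -9.95327091e-01]]), 't': array([ -40.17434623,  605.2526332 , 1384.64092318])}
side {'fov_y': 52.93520632724136, 'cx': 280.0602511437396, 'cy': 202.87583189538745, 'R': array([[-0.9519691 , -0.30604696, -0.00949187],
       [-0.14967611,  0.49216842, -0.8575356 ],
       [ 0.26711776, -0.81492668, -0.51433705]]), 't': array([ 545.99676743,  175.96061039, 1064.52880386])}
{'time_s': 0.1, 'joint_pos': array([-1.18999772e+00,  3.20235014e-01,  1.56556701e+00,  2.48649708e-05,
        1.25743156e+00, -2.00072971e-02]), 'joint_velocities': array([-0.00074439, -0.00092961, -0.00265696, -0.00167292,  0.00031161,
        0.00074703]), 'joint_efforts': array([ 2.14948818e-04, -4.16407478e+01, -2.34705001e+01, -1.10175711e-04,
        4.91981526e-03, -1.42916079e-05]), 'ee_pos': array([ 224.1822407 , -529.01862361,  230.55843241]), 'ee_rot': array([[ 9.20749874e-01,  3.90152949e-01, -5.87909809e-04],
       [ 3.90153388e-01, -9.20748601e-01,  1.53217392e-03],
       [ 5.64650391e-05, -1.64012395e-03, -9.99998653e-01]]), 'contact_force': array([-0.22980085, -0.43386515, -0.1978192 ]), 'moment': array([-0.00129534, -0.02283355,  0.00998977]), 'grasp_force': 0.0, 'finger_gap': 1.003026288576952}
```

View pics/top1.png

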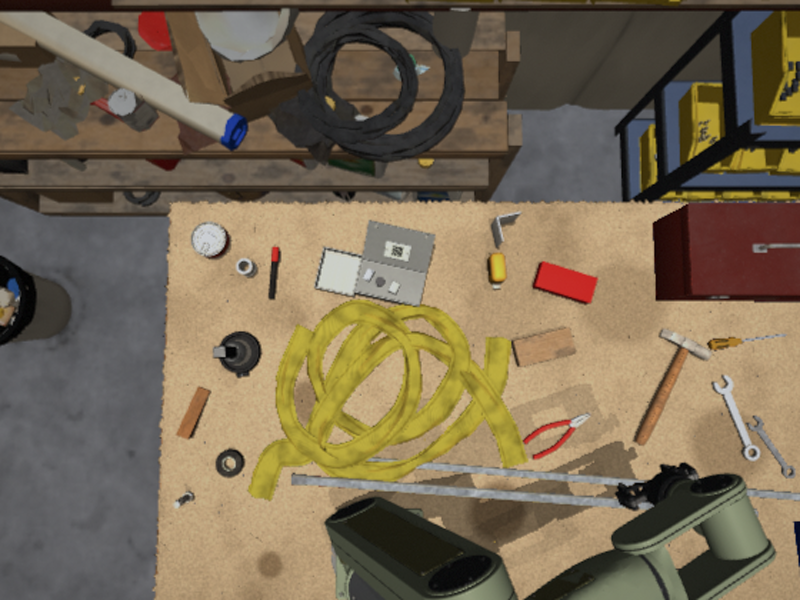

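View pics/side1.png

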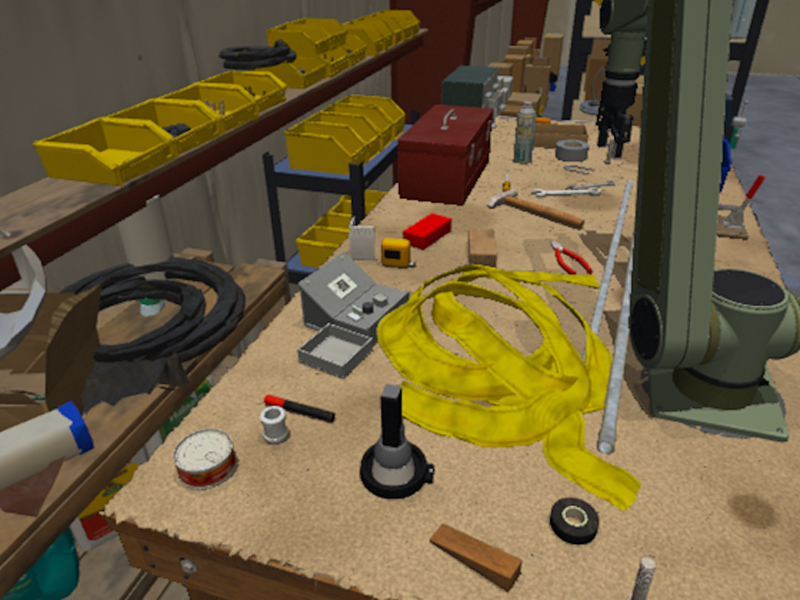

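The top view (800 px) shows the rest at (395,262), its tray at (340,272), the wood block at (545,347), the red decoy at (565,282) and the reader and dock at (240,353). The tape is at (497,268), the coupling at (246,267) and the marker at (273,272). I'll enlarge both areas.

Run:
```python
from h import *
im=cv2.imread("pics/top.png")
a=im[148:268,208:408]; a=cv2.resize(a,(800,480),interpolation=cv2.INTER_CUBIC)   # x4
cv2.imwrite("pics/cropA.png",a)
b=im[150:270,130:210]; s=cv2.imread("pics/side.png")[255:360,240:320]
b=cv2.resize(b,(400,600),interpolation=cv2.INTER_CUBIC)  # x5
s=cv2.resize(s,(400,525),interpolation=cv2.INTER_CUBIC)  # x5
s=cv2.copyMakeBorder(s,0,75,0,0,0)
cv2.imwrite("pics/cropB.png",np.hstack([b,s]))
```

```text
(no output)
```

View pics/cropA.png

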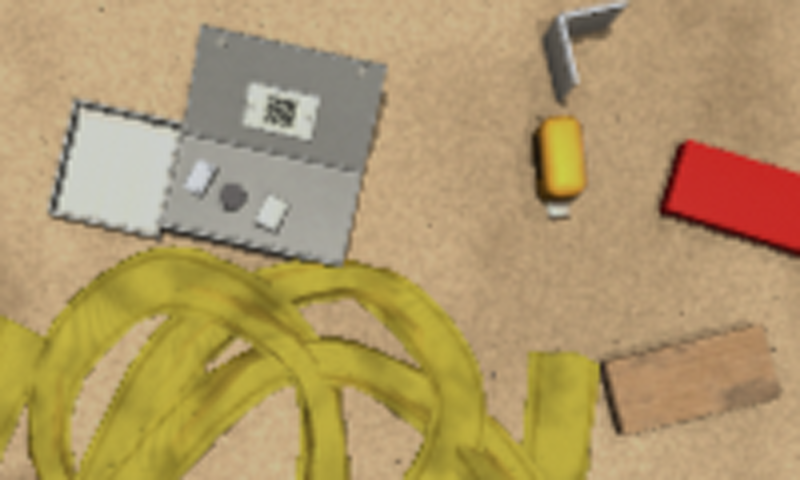

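View pics/cropB.png

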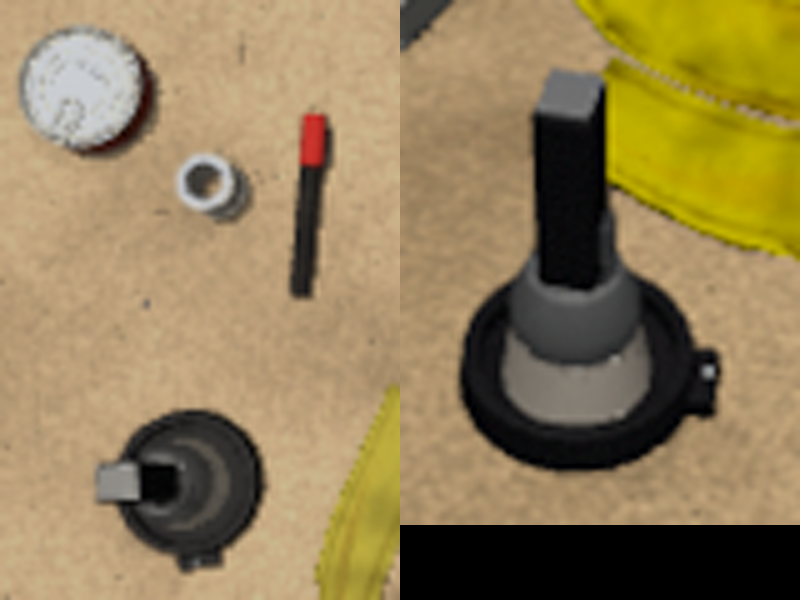

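```bash
cat > m.py <<'E'
from h import *
from scipy.optimize import least_squares
ct=cam("top"); cs=cam("side")
A=lambda p:(208+p[0]/4-.375,148+p[1]/4-.375); B=lambda p:(130+p[0]/5-.4,150+p[1]/5-.4); S=lambda p:(240+(p[0]-400)/5-.4,255+p[1]/5-.4)
def T(q,P): c,s=np.cos(q[2]),np.sin(q[2]); P=np.array(P,float); return np.array([q[0]+c*P[0]-s*P[1],q[1]+s*P[0]+c*P[1],P[2]])
def fit(pts,conv,g):
    r=lambda q:np.concatenate([proj("top",T(q,P),ct)-conv(p) for P,p in pts]); o=least_squares(r,g); return o.x,o.fun
rest=[((122,80,102),(201,25)),((122,-80,102),(386,65)),((-44,-80,51),(343,265)),((-44,80,51),(162,230)),((40,80,45),(185,132)),((40,-80,45),(362,172)),((79.9,0,75.1),(281,111))]
q,f=fit(rest,A,(600,0,-.2)); print("rest",q.round(3),f.round(1).reshape(-1,2).tolist())
b=[((32.5,70,38),(603,362)),((32.5,-70,38),(761,325)),((-32.5,-70,38),(780,395)),((-32.5,70,38),(622,433))]
qb,f=fit(b,A,(500,-300,.2)); print("block",qb.round(3),f.round(1).reshape(-1,2).tolist())
c,s=np.cos(q[2]),np.sin(q[2]); Ri=np.array([[c,s],[-s,c]])
loc=lambda X:(Ri@(X[:2]-q[:2])).round(1)
for n,p in(("L",(200,177)),("slug",(232,197)),("R",(271,213))): print(n,loc(unproj("top",*A(p),61,ct)))
print("tape",loc(unproj("top",*A((562,155)),66,ct)))
print("code",T(q,(79.9,0,75.1)))
d=unproj("top",*B((190,482)),20,ct); print("dock",d)
h=unproj("top",*B((118,482)),162,ct); print("handle top",h)
print("side handle",unproj("side",*S((570,93)),162,cs), "dockside",unproj("side",*S((577,370)),20,cs))
for p in((535,112),(588,120),(605,78),(553,72)): print("htc",unproj("side",*S(p),160,cs).round(1))
for p in((95,462),(140,462),(140,502),(95,502)): print("htc top",unproj("top",*B(p),160,ct).round(1))
print("coupling",unproj("top",*B((206,182)),48,ct),"marker",unproj("top",*B((314,118)),20,ct),unproj("top",*B((301,295)),20,ct))
E
python3 m.py
```

```text
rest [ 6.41829e+02 -2.66480e+01 -2.09000e-01] [[-0.4, 0.8], [0.3, 0.6], [0.3, 0.5], [-0.3, -0.5], [-0.7, 0.6], [0.4, 0.1], [0.4, -2.1]]
block [ 4.87699e+02 -3.92974e+02  2.34000e-01] [[-0.1, -0.4], [-0.0, -0.6], [0.2, 0.5], [-0.1, 0.5]]
L [ 4.8 55.9]
slug [-6.2 25.6]
R [-12.7  -9.7]
tape [  86.7 -241.1]
code [719.98250169 -43.26323648  75.1       ]
dock [474.5028414  340.17492684  20.        ]
handle top [473.89684117 346.56565883 162.        ]
side handle [473.34881766 347.88270468 162.        ] dockside [469.47715568 357.89420311  20.        ]
htc [483.5 360.3 160. ]
htc [462.4 358.6 160. ]
htc [463.8 333.  160. ]
htc [484.6 335.6 160. ]
htc top [486.3 362.  160. ]
htc top [486.4 333.8 160. ]
htc top [461.5 333.1 160. ]
htc top [461.5 361.2 160. ]
coupling [680.28231513 327.06582818  48.        ] marker [730.15740523 259.5245486   20.        ] [604.76531417 265.98997473  20.        ]
```

```bash
cat >> h.py <<'E'
from scipy.spatial.transform import Rotation as Ro
def plan(P,R,n):
    s=ctrl.state(); p=np.array(s["ee_pos"]); R0=Ro.from_matrix(s["ee_rot"]); w=(R0.inv()*Ro.from_matrix(R)).as_rotvec()/n; dp=(np.array(P)-p)/n
    print("from",p.round(1),"w",w.round(4),"step",np.linalg.norm(dp).round(1),"deg",np.degrees(np.linalg.norm(w)).round(2))
    for k in range(n):
        d=(R0*Ro.from_rotvec(w*k)).inv().apply(dp); print([d.round(1).tolist(),w.round(3).tolist()],end=",\n" if k%8<7 else "\n--\n")
def down(yaw):  # tool y at angle yaw, z down
    y=np.array([np.cos(yaw),np.sin(yaw),0]); z=np.array([0,0,-1.]); return np.column_stack([np.cross(y,z),y,z])
Q=(641.8,-26.6,-.209)
def rest(x,y,z): c,s=np.cos(Q[2]),np.sin(Q[2]); return np.array([Q[0]+c*x-s*y,Q[1]+s*x+c*y,z])
E
python3 -c "
from h import *
plan((487.7,-393,110),down(.234),16)"
```

```text
from [ 224.2 -529.   230.6] w [-0.0001 -0.0001 -0.0877] step 20.0 deg 5.03
[[18.5, -1.4, 7.5], [-0.0, -0.0, -0.088]],
[[18.5, 0.2, 7.5], [-0.0, -0.0, -0.088]],
[[18.4, 1.9, 7.5], [-0.0, -0.0, -0.088]],
[[18.2, 3.5, 7.5], [-0.0, -0.0, -0.088]],
[[17.8, 5.0, 7.5], [-0.0, -0.0, -0.088]],
[[17.3, 6.6, 7.5], [-0.0, -0.0, -0.088]],
[[16.7, 8.1, 7.5], [-0.0, -0.0, -0.088]],
[[15.9, 9.5, 7.5], [-0.0, -0.0, -0.088]]
--
[[15.0, 10.9, 7.5], [-0.0, -0.0, -0.088]],
[[14.0, 12.1, 7.5], [-0.0, -0.0, -0.088]],
[[12.9, 13.3, 7.5], [-0.0, -0.0, -0.088]],
[[11.7, 14.4, 7.5], [-0.0, -0.0, -0.088]],
[[10.4, 15.4, 7.5], [-0.0, -0.0, -0.088]],
[[9.0, 16.2, 7.5], [-0.0, -0.0, -0.088]],
[[7.5, 16.9, 7.5], [-0.0, -0.0, -0.088]],
[[6.0, 17.5, 7.5], [-0.0, -0.0, -0.088]]
--
```

>>> servo_tool(
  commands=[
    [[18.5, -1.4, 7.5], [0, 0, -0.088]],
    [[18.5, 0.2, 7.5], [0, 0, -0.088]],
    [[18.4, 1.9, 7.5], [0, 0, -0.088]],
    [[18.2, 3.5, 7.5], [0, 0, -0.088]],
    [[17.8, 5, 7.5], [0, 0, -0.088]],
    [[17.3, 6.6, 7.5], [0, 0, -0.088]],
    [[16.7, 8.1, 7.5], [0, 0, -0.088]],
    [[15.9, 9.5, 7.5], [0, 0, -0.088]],
  ],
  gripper=1,
)

```text
time_s: 0.9
ee_pos: [356.5, -460.8, 170.6]
ee_rot: [[0.446, 0.895, -0.001], [0.895, -0.446, 0.001], [0.0, -0.001, -1.0]]
contact_force: [-0.4, 0.0, -0.1]
finger_gap: 1.005
grasp_force: 0.0
```

>>> servo_tool(
  commands=[
    [[15, 10.9, 7.5], [0, 0, -0.088]],
    [[14, 12.1, 7.5], [0, 0, -0.088]],
    [[12.9, 13.3, 7.5], [0, 0, -0.088]],
    [[11.7, 14.4, 7.5], [0, 0, -0.088]],
    [[10.4, 15.4, 7.5], [0, 0, -0.088]],
    [[9, 16.2, 7.5], [0, 0, -0.088]],
    [[7.5, 16.9, 7.5], [0, 0, -0.088]],
    [[6, 17.5, 7.5], [0, 0, -0.088]],
  ],
)

```text
time_s: 1.7
ee_pos: [487.9, -392.4, 110.5]
ee_rot: [[-0.239, 0.971, -0.001], [0.971, 0.239, 0.001], [0.001, -0.001, -1.0]]
contact_force: [0.4, 0.3, -0.6]
finger_gap: 1.001
grasp_force: 0.0
```

Run:
```python
from h import *
c=cam("wrist"); im=ctrl.get_image("wrist"); cv2.imwrite("pics/w1.png",cv2.resize(im,(800,600),interpolation=cv2.INTER_CUBIC))
s=ctrl.state(); print(s["ee_pos"],s["ee_rot"].round(3),s["joint_pos"].round(2))
cc,ss=np.cos(.234),np.sin(.234)
for x,y in((32.5,70),(32.5,-70),(-32.5,-70),(-32.5,70)): print((proj("wrist",(487.7+cc*x-ss*y,-393+ss*x+cc*y,38),c)*800/560).round())
```

```text
[ 489.86171534 -390.75886375  109.15780236] [[-0.243  0.97  -0.   ]
 [ 0.97   0.243  0.003]
 [ 0.003  0.    -1.   ]] [-0.69  0.49  1.61  0.    1.04 -0.94]
[472. 177.]
[459. 427.]
[347. 426.]
[338. 175.]
```

View pics/w1.png

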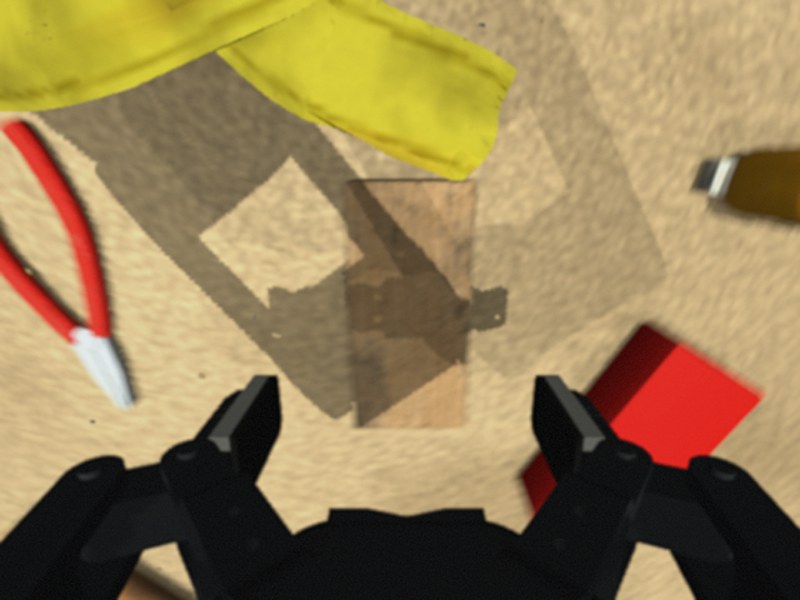

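The block's top corners are at (348,181), (474,181), (465,428) and (355,428), about 3 mm further along tool y than predicted. The red decoy lies to the right, so I'll check the finger clearance to it.

Run:
```python
from h import *
c=cam("wrist"); s=ctrl.state(); R=s["ee_rot"];p=s["ee_pos"]
for n,u,v,z in(("b",348,181,38),("b",474,181,38),("b",465,428,38),("b",355,428,38),("redtop",650,326,38),("redtopR",762,397,38),("red bottom",520,475,0)):
    X=unproj("wrist",u*.7,v*.7,z,c); print(n,X.round(1),(R.T@(X-p)).round(1))
for a,b in((663,213),(685,142)): print(unproj("top",208+a/4,148+b/4,38), (R.T@(unproj("top",208+a/4,148+b/4,38)-p)).round(1))
```

```text
b [ 446.9 -332.1   38. ] [ 67.1 -27.4  71.3]
b [ 506.  -317.2   38. ] [67.2 33.4 71.3]
b [ 540.8 -450.5   38. ] [-70.5  34.9  71. ]
b [ 479.2 -466.    38. ] [-70.5 -28.6  71. ]
redtop [ 618.8 -365.9   38. ] [ -7.4 131.1  71.2]
redtopR [ 697.5 -390.2   38. ] [-50.1 201.5  71.1]
red bottom [ 601.4 -501.1    0. ] [-134.4   81.4  108.9]
[ 628.88237182 -372.97116198   38.        ] [-16.7 139.1  71.2]
[ 690.82637949 -393.38740577   38.        ] [-51.5 194.3  71.1]
```

>>> servo_tool(
  commands=[
    [[-1, 1.5, 15], [0, 0, 0]],
    [[-1, 1.5, 15], [0, 0, 0]],
    [[0, 0, 15], [0, 0, 0]],
    [[0, 0, 15], [0, 0, 0]],
    [[0, 0, 15], [0, 0, 0]],
    [[0, 0, 14], [0, 0, 0]],
    [[0, 0, 10], [0, 0, 0]],
    [[0, 0, 5], [0, 0, 0]],
  ],
)

```text
time_s: 2.55
ee_pos: [490.0, -394.1, 5.8]
ee_rot: [[-0.235, 0.972, -0.002], [0.972, 0.235, 0.001], [0.002, -0.001, -1.0]]
contact_force: [-0.2, -1.0, 0.7]
finger_gap: 1.001
grasp_force: 0.0
```

>>> servo_tool(
  commands=[
    [[0, 0, 0], [0, 0, 0]],
    [[0, 0, 0], [0, 0, 0]],
    [[0, 0, 0], [0, 0, 0]],
    [[0, 0, 0], [0, 0, 0]],
    [[0, 0, 0], [0, 0, 0]],
    [[0, 0, 0], [0, 0, 0]],
    [[0, 0, 0], [0, 0, 0]],
    [[0, 0, 0], [0, 0, 0]],
  ],
  gripper=-1,
)

```text
time_s: 3.35
ee_pos: [491.1, -394.4, 7.8]
ee_rot: [[-0.236, 0.972, 0.001], [0.972, 0.236, -0.001], [-0.001, 0.0, -1.0]]
contact_force: [-0.4, 0.4, 3.6]
finger_gap: 0.743
grasp_force: 69.2
```

>>> servo_tool(
  commands=[
    [[0, 0, -5], [0, 0, 0]],
    [[0, 0, -15], [0, 0, 0]],
    [[0, 0, -20], [0, 0, 0]],
    [[0, 0, -20], [0, 0, 0]],
    [[0, 0, -20], [0, 0, 0]],
    [[0, 0, -20], [0, 0, 0]],
    [[0, 0, -10], [0, 0, 0]],
    [[0, 0, 0], [0, 0, 0]],
  ],
)

```text
time_s: 4.15
ee_pos: [491.4, -394.7, 118.6]
ee_rot: [[-0.236, 0.972, 0.002], [0.972, 0.236, -0.002], [-0.002, 0.002, -1.0]]
contact_force: [0.6, -0.3, -1.4]
finger_gap: 0.751
grasp_force: 68.6
```

```bash
python3 -c "
from h import *
plan(rest(-2,-112,112),down(-.209),16)"
```

```text
from [ 491.4 -394.7  118.6] w [0.0001 0.0001 0.0279] step 18.0 deg 1.6
[[13.9, 11.4, 0.4], [0.0, 0.0, 0.028]],
[[14.2, 11.0, 0.4], [0.0, 0.0, 0.028]],
[[14.5, 10.6, 0.4], [0.0, 0.0, 0.028]],
[[14.8, 10.2, 0.4], [0.0, 0.0, 0.028]],
[[15.1, 9.8, 0.4], [0.0, 0.0, 0.028]],
[[15.3, 9.4, 0.4], [0.0, 0.0, 0.028]],
[[15.6, 8.9, 0.4], [0.0, 0.0, 0.028]],
[[15.8, 8.5, 0.4], [0.0, 0.0, 0.028]]
--
[[16.1, 8.1, 0.4], [0.0, 0.0, 0.028]],
[[16.3, 7.6, 0.4], [0.0, 0.0, 0.028]],
[[16.5, 7.1, 0.4], [0.0, 0.0, 0.028]],
[[16.7, 6.7, 0.4], [0.0, 0.0, 0.028]],
[[16.9, 6.2, 0.4], [0.0, 0.0, 0.028]],
[[17.0, 5.7, 0.4], [0.0, 0.0, 0.028]],
[[17.2, 5.3, 0.4], [0.0, 0.0, 0.028]],
[[17.3, 4.8, 0.4], [0.0, 0.0, 0.028]]
--
```

>>> servo_tool(
  commands=[
    [[13.9, 11.4, 0.4], [0, 0, 0.028]],
    [[14.2, 11, 0.4], [0, 0, 0.028]],
    [[14.5, 10.6, 0.4], [0, 0, 0.028]],
    [[14.8, 10.2, 0.4], [0, 0, 0.028]],
    [[15.1, 9.8, 0.4], [0, 0, 0.028]],
    [[15.3, 9.4, 0.4], [0, 0, 0.028]],
    [[15.6, 8.9, 0.4], [0, 0, 0.028]],
    [[15.8, 8.5, 0.4], [0, 0, 0.028]],
  ],
)

```text
time_s: 4.95
ee_pos: [552.8, -263.8, 112.4]
ee_rot: [[-0.013, 1.0, -0.003], [1.0, 0.013, 0.001], [0.001, -0.003, -1.0]]
contact_force: [0.1, -0.7, -0.9]
finger_gap: 0.752
grasp_force: 68.6
```

>>> servo_tool(
  commands=[
    [[16.1, 8.1, 0.4], [0, 0, 0.028]],
    [[16.3, 7.6, 0.4], [0, 0, 0.028]],
    [[16.5, 7.1, 0.4], [0, 0, 0.028]],
    [[16.7, 6.7, 0.4], [0, 0, 0.028]],
    [[16.9, 6.2, 0.4], [0, 0, 0.028]],
    [[17, 5.7, 0.4], [0, 0, 0.028]],
    [[17.2, 5.3, 0.4], [0, 0, 0.028]],
    [[17.3, 4.8, 0.4], [0, 0, 0.028]],
  ],
)

```text
time_s: 5.75
ee_pos: [615.4, -134.5, 109.2]
ee_rot: [[0.21, 0.978, -0.003], [0.978, -0.21, 0.001], [-0.0, -0.003, -1.0]]
contact_force: [-0.2, 0.5, -1.3]
finger_gap: 0.746
grasp_force: 68.6
```

Run:
```python
from h import *
c=cam("wrist"); np.savez("c2.npz",f=c[0],cx=c[1],cy=c[2],R=c[3],t=c[4]); im=ctrl.get_image("wrist"); cv2.imwrite("pics/w2.png",cv2.resize(im,(800,600),interpolation=cv2.INTER_CUBIC))
s=ctrl.state(); print(s["ee_pos"],s["ee_rot"].round(3),s["joint_pos"].round(2))
for P in((-44,-80,51),(-44,80,51),(40,-80,45),(40,80,45),(122,-80,102),(122,80,102),(79.9,0,75.1)): print(P,(proj("wrist",rest(*P),c)*800/560).round())
```

```text
[ 616.71794206 -131.94425327  109.10626503] [[ 0.209  0.978 -0.002]
 [ 0.978 -0.209  0.003]
 [ 0.002 -0.002 -1.   ]] [-0.23  0.5   1.6   0.    1.04 -0.02]
(-44, -80, 51) [319. 261.]
(-44, 80, 51) [ 293. -165.]
(40, -80, 45) [492. 258.]
(40, 80, 45) [ 517. -154.]
(122, -80, 102) [747. 291.]
(122, 80, 102) [ 895. -313.]
(79.9, 0, 75.1) [629.  63.]
```

View pics/w2.png

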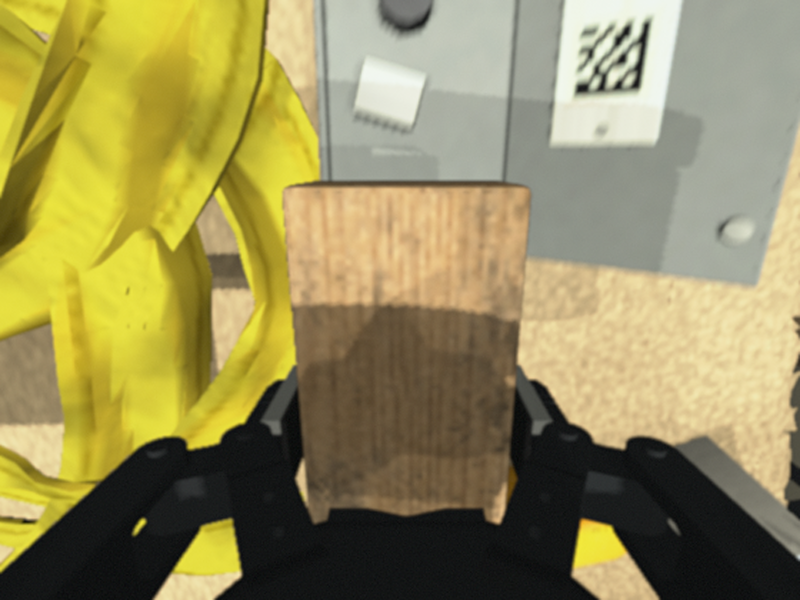

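The wrist view shows the rest about 4 mm further along tool y than fitted: lip line from (318,0) to (331,180), panel foot from (517,0) to (503,180), right back corner at (757,284). The code is at (613,57), lower on the panel than assumed. I'll refit from this view.

Run:
```python
from h import *
z=np.load("c2.npz"); c=(float(z["f"]),float(z["cx"]),float(z["cy"]),z["R"],z["t"]); s=ctrl.state(); p=s["ee_pos"];R=s["ee_rot"]
for n,u,v,h in(("lip",317,0,51),("lip",325,180,51),("foot",517,0,45),("foot",503,180,45),("backR",757,284,102),("code",613,57,70),("code",613,57,75),("offR",395,85,61),("offR near",385,125,45),("blk",285,186,141),("blk",528,184,141)):
    X=unproj("wrist",u*.7,v*.7,h,c); print(n,X.round(1),"tool",(R.T@(X-p)).round(1))
# triangulate code
ct=cam("top")
from scipy.optimize import least_squares
r=lambda X:np.concatenate([proj("",X,c)-(613*.7,57*.7),(proj("",X,ct)-(208+281/4-.4,148+111/4-.4))*1])
o=least_squares(r,(715,-43,72)); print(o.x,o.fun)
```

```text
lip [609.9   8.5  51. ] tool [135.7 -35.9  58.5]
lip [594.6 -60.1  51. ] tool [ 65.5 -36.5  58.3]
foot [690.7  -6.9  45. ] tool [137.7  46.3  64.3]
foot [674.7 -77.4  45. ] tool [65.4 45.4 64.2]
backR [ 748.  -128.2  102. ] tool [ 31.1 127.6   6.9]
code [716.7 -39.5  70. ] tool [111.3  78.6  39.2]
code [714.4 -40.1  75. ] tool [110.2  76.4  34.2]
offR [634.  -30.2  61. ] tool [103.   -4.3  48.3]
offR near [626.2 -42.6  45. ] tool [89.2 -9.3 64.3]
blk [601.2 -59.9 141. ] tool [ 67.2 -30.3 -31.7]
blk [661.1 -72.2 141. ] tool [ 67.8  30.9 -31.8]
[711.00192659 -40.98658016  82.4526052 ] [ 0.02429914  0.03477184 -0.26565279  0.11051168]
```

>>> servo_tool(
  commands=[
    [[0, 3, 3], [0, 0, 0]],
    [[0, 2, 8], [0, 0, 0]],
    [[0, 0, 10], [0, 0, 0]],
    [[0, 0, 10], [0, 0, 0]],
    [[0, 0, 10], [0, 0, 0]],
    [[0, 0, 8], [0, 0, 0]],
    [[0, 0, 5], [0, 0, 0]],
    [[0, 0, 0], [0, 0, 0]],
  ],
)

```text
time_s: 6.6
ee_pos: [620.4, -136.4, 55.9]
ee_rot: [[0.209, 0.978, -0.002], [0.978, -0.209, 0.0], [-0.0, -0.002, -1.0]]
contact_force: [0.5, -0.7, -0.9]
finger_gap: 0.753
grasp_force: 68.6
```

Run:
```python
from h import *
c=cam("wrist"); im=ctrl.get_image("wrist"); cv2.imwrite("pics/w3.png",cv2.resize(im,(800,600),interpolation=cv2.INTER_CUBIC))
s=ctrl.state(); print(s["ee_pos"],s["ee_rot"].round(3),s["contact_force"],s["grasp_force"])
```

```text
[ 620.88841369 -136.41453521   56.61687917] [[ 0.208  0.978 -0.   ]
 [ 0.978 -0.208 -0.   ]
 [-0.    -0.    -1.   ]] [ 0.31460653  0.91306286 -1.08281597] 68.5910439491272
```

View pics/w3.png

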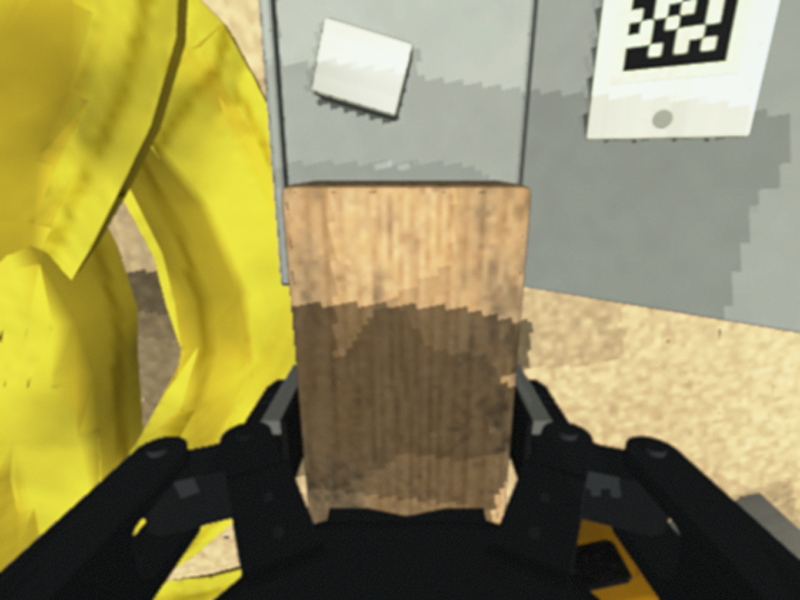

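The lip's inner edge is at about (290,185), the panel foot at (521,185), and the block's front spans 285–528. It is centred and nothing is touching, so I'll sweep.

>>> servo_tool(
  commands=[
    [[5, 0, 0], [0, 0, 0]],
    [[8, 0, 0], [0, 0, 0]],
    [[9, 0, 0], [0, 0, 0]],
    [[9, 0, 0], [0, 0, 0]],
    [[9, 0, 0], [0, 0, 0]],
    [[9, 0, 0], [0, 0, 0]],
    [[9, 0, 0], [0, 0, 0]],
    [[9, 0, 0], [0, 0, 0]],
  ],
)

```text
time_s: 7.45
ee_pos: [635.1, -70.2, 57.0]
ee_rot: [[0.208, 0.978, 0.0], [0.978, -0.208, -0.0], [-0.0, 0.0, -1.0]]
contact_force: [-0.7, -1.2, -1.7]
finger_gap: 0.746
grasp_force: 68.6
```

>>> servo_tool(
  commands=[
    [[9, 0, 0], [0, 0, 0]],
    [[9, 0, 0], [0, 0, 0]],
    [[9, 0, 0], [0, 0, 0]],
    [[9, 0, 0], [0, 0, 0]],
    [[9, 0, 0], [0, 0, 0]],
    [[9, 0, 0], [0, 0, 0]],
    [[9, 0, 0], [0, 0, 0]],
    [[9, 0, 0], [0, 0, 0]],
  ],
)

```text
time_s: 8.25
ee_pos: [650.1, 0.4, 56.8]
ee_rot: [[0.209, 0.978, -0.0], [0.978, -0.209, 0.0], [0.0, -0.0, -1.0]]
contact_force: [-1.3, 0.1, -1.9]
finger_gap: 0.749
grasp_force: 68.7
```

>>> servo_tool(
  commands=[
    [[7, 0, 0], [0, 0, 0]],
    [[4, 0, 0], [0, 0, 0]],
    [[0, 0, 0], [0, 0, 0]],
    [[0, 0, 0], [0, 0, 0]],
    [[0, 0, 0], [0, 0, 0]],
    [[0, 0, 0], [0, 0, 0]],
    [[0, 0, 0], [0, 0, 0]],
    [[0, 0, 0], [0, 0, 0]],
  ],
)

```text
time_s: 9.05
ee_pos: [652.2, 10.1, 56.9]
ee_rot: [[0.209, 0.978, 0.0], [0.978, -0.209, -0.0], [-0.0, 0.0, -1.0]]
contact_force: [-0.1, -0.0, -2.1]
finger_gap: 0.749
grasp_force: 68.7
```

Run:
```python
from h import *
a=ctrl.get_image("wrist"); b=ctrl.get_image("side")[160:290,180:320]
cv2.imwrite("pics/w4.png",np.hstack([cv2.resize(a,(400,300)),cv2.resize(b,(400,300),interpolation=cv2.INTER_CUBIC)]))
s=ctrl.state(); print(s["ee_pos"],s["contact_force"],s["grasp_force"])
```

```text
[652.22731792  10.17318394  56.91179108] [-0.19533242 -0.75856508 -1.68825483] 68.65175127983093
```

View pics/w4.png

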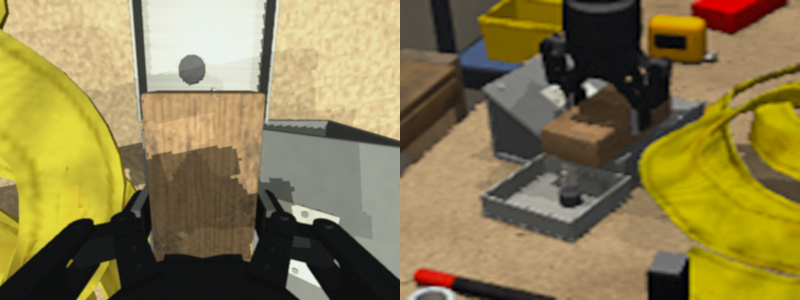

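>>> servo_tool(
  commands=[
    [[0, 0, -8], [0, 0, 0]],
    [[0, 0, -15], [0, 0, 0]],
    [[-10, 0, -20], [0, 0, 0]],
    [[-20, 0, -20], [0, 0, 0]],
    [[-20, 0, -20], [0, 0, 0]],
    [[-10, 0, -17], [0, 0, 0]],
    [[0, 0, 0], [0, 0, 0]],
    [[0, 0, 0], [0, 0, 0]],
  ],
)

```text
time_s: 9.95
ee_pos: [639.7, -48.2, 157.1]
ee_rot: [[0.209, 0.978, 0.001], [0.978, -0.209, 0.0], [0.0, 0.001, -1.0]]
contact_force: [-0.2, 0.1, -1.6]
finger_gap: 0.747
grasp_force: 68.7
```

Run:
```python
from h import *
c=cam("wrist"); np.savez("c3.npz",f=c[0],cx=c[1],cy=c[2],R=c[3],t=c[4]); a=ctrl.get_image("wrist"); b=ctrl.get_image("side")[160:290,180:320]; t=ctrl.get_image("top")[160:225,215:315]
L=cv2.resize(a[:,:],(480,360))
cv2.imwrite("pics/w5full.png",a)
r=cv2.resize(b,(320,297),interpolation=cv2.INTER_CUBIC); q=cv2.resize(t,(320,208),interpolation=cv2.INTER_CUBIC)
M=np.zeros((600,800,3),np.uint8); M[:360,:480]=L; M[:297,480:]=r; M[300:508,480:]=q; 
tr=a[0:120,150:420]; M[365:578,0:480]=cv2.resize(tr,(480,213),interpolation=cv2.INTER_CUBIC)
cv2.imwrite("pics/m5.png",M); print(ctrl.state()["ee_pos"])
tc=rest(0,129,3); print("tray centre", tc, proj("",tc,c)*6/7)
```

```text
[639.11848182 -47.57307908 155.58648771]
tray centre [668.56514767  99.59281624   3.        ] [240.0005244   21.01530819]
```

View pics/m5.png

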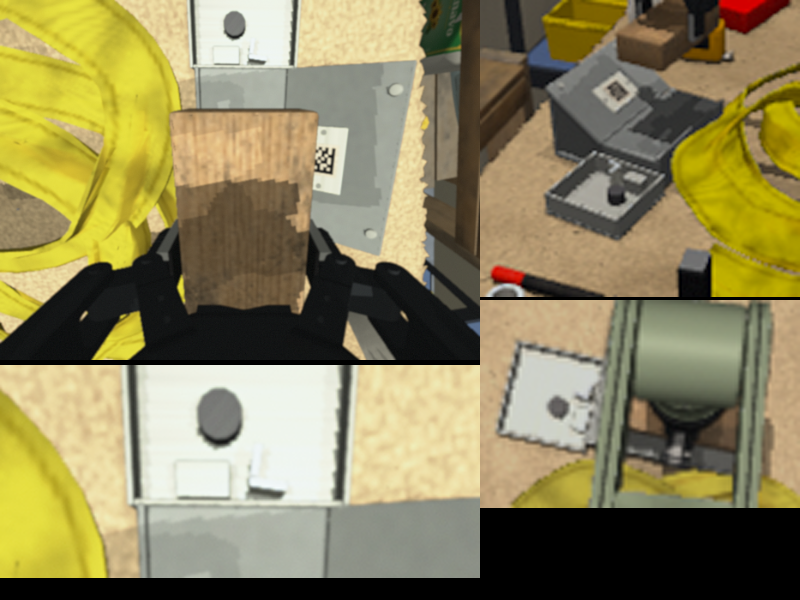

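All three offcuts lie in the tray: slug at (235,24), bar at (226,55) and angle at (257,55) in the wrist panel. Next I'll put the block back where it came from and triangulate the code.

Run:
```python
from h import *
from scipy.optimize import least_squares
z=np.load("c2.npz"); c=(float(z["f"]),float(z["cx"]),float(z["cy"]),z["R"],z["t"]); ct=cam("top"); cs=cam("side")
pr=lambda X:[proj("",X,c)-(613*.7,57*.7),(proj("",X,ct)-(277.9,175.4)),(proj("",X,cs)-(238.7,200.2))]
r=lambda X:np.concatenate([pr(X)[0]/4,pr(X)[1],pr(X)[2]])
o=least_squares(r,(715,-43,72)); print(o.x,o.fun.round(2))
cc,ss=np.cos(-.209),np.sin(-.209); print("rest frame",np.array([[cc,ss],[-ss,cc]])@(o.x[:2]-Q[:2]))
plan((491,-398,110),down(.234),16)
```

```text
[716.0515852  -39.7494115   68.28448604] [-0.67  0.39 -0.67 -0.67 -0.43 -0.47]
rest frame [75.36405107  2.54258429]
from [639.1 -47.6 155.6] w [-0.0001 -0.     -0.0277] step 23.9 deg 1.59
[[-23.3, -4.5, 2.9], [-0.0, -0.0, -0.028]],
[[-23.2, -5.1, 2.9], [-0.0, -0.0, -0.028]],
[[-23.1, -5.8, 2.9], [-0.0, -0.0, -0.028]],
[[-22.9, -6.4, 2.9], [-0.0, -0.0, -0.028]],
[[-22.7, -7.1, 2.9], [-0.0, -0.0, -0.028]],
[[-22.5, -7.7, 2.9], [-0.0, -0.0, -0.028]],
[[-22.3, -8.3, 2.9], [-0.0, -0.0, -0.028]],
[[-22.0, -8.9, 2.9], [-0.0, -0.0, -0.028]]
--
[[-21.8, -9.5, 2.9], [-0.0, -0.0, -0.028]],
[[-21.5, -10.1, 2.9], [-0.0, -0.0, -0.028]],
[[-21.2, -10.7, 2.9], [-0.0, -0.0, -0.028]],
[[-20.9, -11.3, 2.9], [-0.0, -0.0, -0.028]],
[[-20.6, -11.9, 2.9], [-0.0, -0.0, -0.028]],
[[-20.3, -12.4, 2.9], [-0.0, -0.0, -0.028]],
[[-19.9, -13.0, 2.9], [-0.0, -0.0, -0.028]],
[[-19.5, -13.5, 2.9], [-0.0, -0.0, -0.028]]
--
```

>>> servo_tool(
  commands=[
    [[-23.3, -4.5, 2.9], [0, 0, -0.028]],
    [[-23.2, -5.1, 2.9], [0, 0, -0.028]],
    [[-23.1, -5.8, 2.9], [0, 0, -0.028]],
    [[-22.9, -6.4, 2.9], [0, 0, -0.028]],
    [[-22.7, -7.1, 2.9], [0, 0, -0.028]],
    [[-22.5, -7.7, 2.9], [0, 0, -0.028]],
    [[-22.3, -8.3, 2.9], [0, 0, -0.028]],
    [[-22, -8.9, 2.9], [0, 0, -0.028]],
  ],
)

```text
time_s: 10.9
ee_pos: [565.2, -223.6, 132.5]
ee_rot: [[-0.016, 1.0, -0.002], [1.0, 0.016, 0.001], [0.001, -0.002, -1.0]]
contact_force: [0.8, -1.0, -1.8]
finger_gap: 0.751
grasp_force: 68.6
```

>>> servo_tool(
  commands=[
    [[-21.8, -9.5, 2.9], [0, 0, -0.028]],
    [[-21.5, -10.1, 2.9], [0, 0, -0.028]],
    [[-21.2, -10.7, 2.9], [0, 0, -0.028]],
    [[-20.9, -11.3, 2.9], [0, 0, -0.028]],
    [[-20.6, -11.9, 2.9], [0, 0, -0.028]],
    [[-20.3, -12.4, 2.9], [0, 0, -0.028]],
    [[-19.9, -13, 2.9], [0, 0, -0.028]],
    [[-19.5, -13.5, 2.9], [0, 0, -0.028]],
  ],
)

```text
time_s: 11.7
ee_pos: [492.0, -398.9, 109.2]
ee_rot: [[-0.238, 0.971, -0.001], [0.971, 0.238, 0.001], [0.002, -0.001, -1.0]]
contact_force: [0.7, -0.3, -1.5]
finger_gap: 0.745
grasp_force: 68.6
```

>>> servo_tool(
  commands=[
    [[0, 0, 10], [0, 0, 0]],
    [[0, 0, 15], [0, 0, 0]],
    [[0, 0, 20], [0, 0, 0]],
    [[0, 0, 20], [0, 0, 0]],
    [[0, 0, 15], [0, 0, 0]],
    [[0, 0, 8], [0, 0, 0]],
    [[0, 0, 4], [0, 0, 0]],
    [[0, 0, 0], [0, 0, 0]],
  ],
)

```text
time_s: 12.5
ee_pos: [492.5, -398.4, 18.0]
ee_rot: [[-0.236, 0.972, -0.001], [0.972, 0.236, 0.001], [0.001, -0.0, -1.0]]
contact_force: [0.9, -0.8, -0.4]
finger_gap: 0.748
grasp_force: 68.6
```

>>> servo_tool(
  commands=[
    [[0, 0, 3], [0, 0, 0]],
    [[0, 0, 3], [0, 0, 0]],
    [[0, 0, 2], [0, 0, 0]],
    [[0, 0, 1], [0, 0, 0]],
    [[0, 0, 1], [0, 0, 0]],
    [[0, 0, 0], [0, 0, 0]],
    [[0, 0, 0], [0, 0, 0]],
    [[0, 0, 0], [0, 0, 0]],
  ],
)

```text
time_s: 13.3
ee_pos: [492.4, -399.0, 8.6]
ee_rot: [[-0.236, 0.972, 0.0], [0.972, 0.236, -0.0], [-0.0, 0.0, -1.0]]
contact_force: [0.4, 0.0, -2.4]
finger_gap: 0.748
grasp_force: 68.6
```

>>> servo_tool(
  commands=[
    [[0, 0, 1], [0, 0, 0]],
    [[0, 0, 1], [0, 0, 0]],
    [[0, 0, 0.5], [0, 0, 0]],
    [[0, 0, 0], [0, 0, 0]],
    [[0, 0, 0], [0, 0, 0]],
    [[0, 0, 0], [0, 0, 0]],
    [[0, 0, 0], [0, 0, 0]],
    [[0, 0, 0], [0, 0, 0]],
  ],
)

```text
time_s: 14.1
ee_pos: [492.5, -399.1, 7.7]
ee_rot: [[-0.236, 0.972, 0.001], [0.972, 0.236, -0.001], [-0.001, 0.0, -1.0]]
contact_force: [-1.9, 1.0, 8.3]
finger_gap: 0.745
grasp_force: 69.9
```

>>> servo_tool(
  commands=[
    [[0, 0, 0], [0, 0, 0]],
    [[0, 0, 0], [0, 0, 0]],
    [[0, 0, 0], [0, 0, 0]],
    [[0, 0, 0], [0, 0, 0]],
    [[0, 0, 0], [0, 0, 0]],
    [[0, 0, 0], [0, 0, 0]],
    [[0, 0, 0], [0, 0, 0]],
    [[0, 0, 0], [0, 0, 0]],
  ],
  gripper=1,
)

```text
time_s: 14.9
ee_pos: [492.3, -399.0, 6.0]
ee_rot: [[-0.236, 0.972, 0.0], [0.972, 0.236, -0.0], [-0.0, -0.0, -1.0]]
contact_force: [0.6, -0.9, -0.6]
finger_gap: 0.999
grasp_force: 0.0
```

>>> servo_tool(
  commands=[
    [[0, 0, -5], [0, 0, 0]],
    [[0, 0, -15], [0, 0, 0]],
    [[0, 0, -30], [0, 0, 0]],
    [[0, 0, -40], [0, 0, 0]],
    [[0, 0, -45], [0, 0, 0]],
    [[0, 0, -45], [0, 0, 0]],
    [[0, 0, -45], [0, 0, 0]],
    [[0, 0, -20], [0, 0, 0]],
  ],
)

```text
time_s: 15.7
ee_pos: [493.4, -399.9, 256.9]
ee_rot: [[-0.236, 0.972, 0.007], [0.972, 0.236, -0.006], [-0.007, 0.005, -1.0]]
contact_force: [0.9, -0.5, -0.2]
finger_gap: 1.001
grasp_force: 0.0
```

Run:
```python
from h import *
print(ctrl.state()["joint_pos"].round(2))
plan((474,347,262),down(0),32)
```

```text
[-0.7   0.4   1.38 -0.    1.35 -0.94]
from [ 493.4 -399.9  256.9] w [0.0002 0.0002 0.0074] step 23.3 deg 0.43
[[22.8, 4.9, -0.3], [0.0, 0.0, 0.007]],
[[22.9, 4.7, -0.3], [0.0, 0.0, 0.007]],
[[22.9, 4.6, -0.3], [0.0, 0.0, 0.007]],
[[22.9, 4.4, -0.3], [0.0, 0.0, 0.007]],
[[23.0, 4.2, -0.3], [0.0, 0.0, 0.007]],
[[23.0, 4.1, -0.3], [0.0, 0.0, 0.007]],
[[23.0, 3.9, -0.3], [0.0, 0.0, 0.007]],
[[23.0, 3.7, -0.3], [0.0, 0.0, 0.007]]
--
[[23.1, 3.5, -0.3], [0.0, 0.0, 0.007]],
[[23.1, 3.4, -0.3], [0.0, 0.0, 0.007]],
[[23.1, 3.2, -0.3], [0.0, 0.0, 0.007]],
[[23.1, 3.0, -0.3], [0.0, 0.0, 0.007]],
[[23.2, 2.9, -0.2], [0.0, 0.0, 0.007]],
[[23.2, 2.7, -0.2], [0.0, 0.0, 0.007]],
[[23.2, 2.5, -0.2], [0.0, 0.0, 0.007]],
[[23.2, 2.3, -0.2], [0.0, 0.0, 0.007]]
--
[[23.2, 2.2, -0.2], [0.0, 0.0, 0.007]],
[[23.3, 2.0, -0.2], [0.0, 0.0, 0.007]],
[[23.3, 1.8, -0.2], [0.0, 0.0, 0.007]],
[[23.3, 1.6, -0.2], [0.0, 0.0, 0.007]],
[[23.3, 1.5, -0.2], [0.0, 0.0, 0.007]],
[[23.3, 1.3, -0.2], [0.0, 0.0, 0.007]],
[[23.3, 1.1, -0.2], [0.0, 0.0, 0.007]],
[[23.3, 1.0, -0.2], [0.0, 0.0, 0.007]]
--
[[23.3, 0.8, -0.2], [0.0, 0.0, 0.007]],
[[23.3, 0.6, -0.2], [0.0, 0.0, 0.007]],
[[23.3, 0.4, -0.2], [0.0, 0.0, 0.007]],
[[23.3, 0.3, -0.2], [0.0, 0.0, 0.007]],
[[23.3, 0.1, -0.2], [0.0, 0.0, 0.007]],
[[23.3, -0.1, -0.2], [0.0, 0.0, 0.007]],
[[23.3, -0.3, -0.2], [0.0, 0.0, 0.007]],
[[23.3, -0.4, -0.2], [0.0, 0.0, 0.007]]
--
```

>>> servo_tool(
  commands=[
    [[22.8, 4.9, -0.3], [0, 0, 0.007]],
    [[22.9, 4.7, -0.3], [0, 0, 0.007]],
    [[22.9, 4.6, -0.3], [0, 0, 0.007]],
    [[22.9, 4.4, -0.3], [0, 0, 0.007]],
    [[23, 4.2, -0.3], [0, 0, 0.007]],
    [[23, 4.1, -0.3], [0, 0, 0.007]],
    [[23, 3.9, -0.3], [0, 0, 0.007]],
    [[23, 3.7, -0.3], [0, 0, 0.007]],
  ],
)

```text
time_s: 16.5
ee_pos: [486.9, -211.3, 253.9]
ee_rot: [[-0.181, 0.984, 0.001], [0.984, 0.181, -0.0], [-0.0, 0.001, -1.0]]
contact_force: [0.8, -0.5, -1.1]
finger_gap: 0.998
grasp_force: 0.0
```

>>> servo_tool(
  commands=[
    [[23.1, 3.5, -0.3], [0, 0, 0.007]],
    [[23.1, 3.4, -0.3], [0, 0, 0.007]],
    [[23.1, 3.2, -0.3], [0, 0, 0.007]],
    [[23.1, 3, -0.3], [0, 0, 0.007]],
    [[23.2, 2.9, -0.2], [0, 0, 0.007]],
    [[23.2, 2.7, -0.2], [0, 0, 0.007]],
    [[23.2, 2.5, -0.2], [0, 0, 0.007]],
    [[23.2, 2.3, -0.2], [0, 0, 0.007]],
  ],
)

```text
time_s: 17.3
ee_pos: [481.0, -24.7, 255.9]
ee_rot: [[-0.125, 0.992, 0.001], [0.992, 0.125, -0.0], [-0.0, 0.001, -1.0]]
contact_force: [0.7, -0.2, -0.2]
finger_gap: 1.001
grasp_force: 0.0
```

>>> servo_tool(
  commands=[
    [[23.2, 2.2, -0.2], [0, 0, 0.007]],
    [[23.3, 2, -0.2], [0, 0, 0.007]],
    [[23.3, 1.8, -0.2], [0, 0, 0.007]],
    [[23.3, 1.6, -0.2], [0, 0, 0.007]],
    [[23.3, 1.5, -0.2], [0, 0, 0.007]],
    [[23.3, 1.3, -0.2], [0, 0, 0.007]],
    [[23.3, 1.1, -0.2], [0, 0, 0.007]],
    [[23.3, 1, -0.2], [0, 0, 0.007]],
  ],
)

```text
time_s: 18.1
ee_pos: [474.6, 161.9, 257.5]
ee_rot: [[-0.07, 0.998, 0.001], [0.998, 0.07, 0.0], [0.0, 0.001, -1.0]]
contact_force: [-0.6, 0.3, 0.1]
finger_gap: 0.997
grasp_force: 0.0
```

>>> servo_tool(
  commands=[
    [[23.3, 0.8, -0.2], [0, 0, 0.007]],
    [[23.3, 0.6, -0.2], [0, 0, 0.007]],
    [[23.3, 0.4, -0.2], [0, 0, 0.007]],
    [[23.3, 0.3, -0.2], [0, 0, 0.007]],
    [[23.3, 0.1, -0.2], [0, 0, 0.007]],
    [[23.3, -0.1, -0.2], [0, 0, 0.007]],
    [[23.3, -0.3, -0.2], [0, 0, 0.007]],
    [[23.3, -0.4, -0.2], [0, 0, 0.007]],
  ],
)

```text
time_s: 18.9
ee_pos: [467.5, 348.2, 259.0]
ee_rot: [[-0.014, 1.0, 0.0], [1.0, 0.014, 0.0], [0.0, 0.0, -1.0]]
contact_force: [0.2, 0.6, 0.5]
finger_gap: 1.001
grasp_force: 0.0
```

Run:
```python
from h import *
c=cam("wrist"); im=ctrl.get_image("wrist"); cv2.imwrite("pics/w6.png",cv2.resize(im,(800,600),interpolation=cv2.INTER_CUBIC))
s=ctrl.state(); print(s["ee_pos"],s["ee_rot"].round(3),s["joint_pos"].round(2))
for x in(-13,13):
  for y in(-15,15): print(x,y,(proj("",(474+x,347+y,160),c)*10/7).round())
print("dock",(proj("",(474,344,20),c)*10/7).round())
```

```text
[467.43675966 351.67028103 258.76103077] [[-0.015  1.     0.   ]
 [ 1.     0.015  0.004]
 [ 0.004  0.    -1.   ]] [0.62 0.32 1.5  0.   1.32 0.61]
-13 -15 [393. 323.]
-13 15 [394. 274.]
13 -15 [436. 323.]
13 15 [438. 275.]
dock [412. 256.]
```

View pics/w6.png

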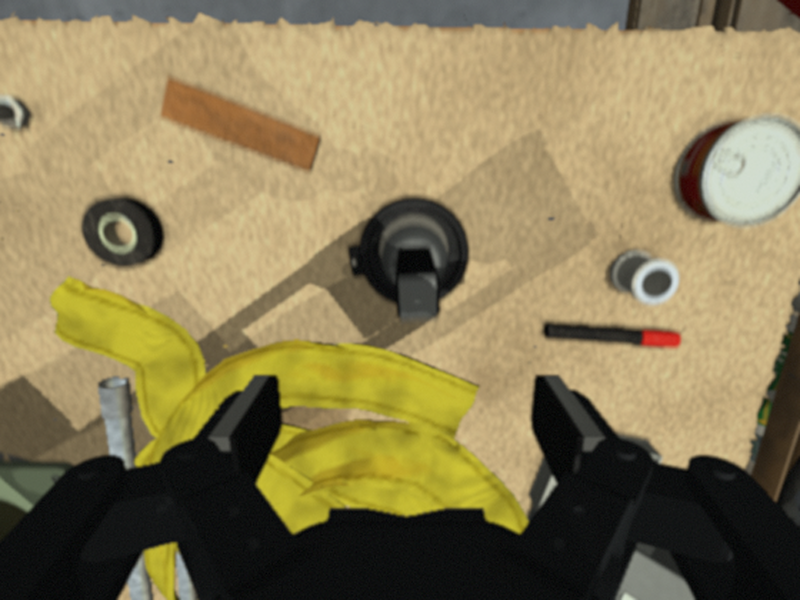

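Handle top is at (397–439, 275–318) and the dock is centred at about (415,250), both within 3 mm of prediction. Descending to grip.

>>> servo_tool(
  commands=[
    [[0, 4, 15], [0, 0, -0.007]],
    [[0, 4, 20], [0, 0, -0.007]],
    [[0, 0, 25], [0, 0, 0]],
    [[0, 0, 25], [0, 0, 0]],
    [[0, 0, 25], [0, 0, 0]],
    [[0, 0, 25], [0, 0, 0]],
    [[0, 0, 15], [0, 0, 0]],
    [[0, 0, 5], [0, 0, 0]],
  ],
)

```text
time_s: 19.75
ee_pos: [474.9, 346.5, 102.0]
ee_rot: [[-0.028, 1.0, -0.003], [1.0, 0.028, -0.002], [-0.002, -0.003, -1.0]]
contact_force: [0.7, 0.5, 0.7]
finger_gap: 0.995
grasp_force: 0.0
```

>>> servo_tool(
  commands=[
    [[0, 0, 0], [0, 0, 0]],
    [[0, 0, 0], [0, 0, 0]],
    [[0, 0, 0], [0, 0, 0]],
    [[0, 0, 0], [0, 0, 0]],
    [[0, 0, 0], [0, 0, 0]],
    [[0, 0, 0], [0, 0, 0]],
    [[0, 0, 0], [0, 0, 0]],
    [[0, 0, 0], [0, 0, 0]],
  ],
  gripper=-1,
)

```text
time_s: 20.55
ee_pos: [476.2, 347.7, 104.4]
ee_rot: [[-0.028, 1.0, 0.001], [1.0, 0.028, 0.001], [0.001, 0.001, -1.0]]
contact_force: [-0.0, 0.8, 6.6]
finger_gap: 0.297
grasp_force: 63.2
```

Run:
```python
from h import *
s=ctrl.state(); print(s["ee_pos"],s["ee_rot"].round(3),s["joint_pos"].round(3),s["finger_gap"],s["grasp_force"],s["contact_force"])
```

```text
[476.1666213  347.7014003  104.35007689] [[-0.028  1.     0.001]
 [ 1.     0.028  0.001]
 [ 0.001  0.001 -1.   ]] [ 0.611  0.446  1.71  -0.     0.984  0.583] 0.2966443643460205 63.17543148994446 [-0.01115868  0.80174148  6.56967677]
```

>>> servo_tool(
  commands=[
    [[0, 0, -5], [0, 0, 0]],
    [[0, 0, -10], [0, 0, 0]],
    [[0, 0, -20], [0, 0, 0]],
    [[0, 0, -25], [0, 0, 0]],
    [[0, 0, -30], [0, 0, 0]],
    [[0, 0, -30], [0, 0, 0]],
    [[0, 0, -20], [0, 0, 0]],
    [[0, 0, -10], [0, 0, 0]],
  ],
)

```text
time_s: 21.35
ee_pos: [476.2, 347.7, 256.0]
ee_rot: [[-0.028, 1.0, 0.003], [1.0, 0.028, 0.002], [0.002, 0.003, -1.0]]
contact_force: [0.1, 1.0, -2.0]
finger_gap: 0.295
grasp_force: 62.5
```

```bash
cat >> h.py <<'E'
C=np.array([716,-40,69.]); a=np.radians(35); e=np.array([np.cos(-.209),np.sin(-.209),0]); k=np.array([0,0,1.])
N=-np.sin(a)*e+np.cos(a)*k; Y=np.cos(a)*e+np.sin(a)*k; RA=np.column_stack([np.cross(Y,-N),Y,-N])
E
python3 -c "
from h import *
s=ctrl.state(); print(s['grasp_force'],s['finger_gap'])
plan(C+N*(96+125),RA,24)"
```

```text
62.529258728027344 0.29510032057004915
from [476.2 347.7 256. ] w [-0.0252 -0.0031  0.0095] step 15.8 deg 1.56
[[-15.2, 4.4, 0.2], [-0.025, -0.003, 0.01]],
[[-15.1, 4.5, 0.4], [-0.025, -0.003, 0.01]],
[[-15.1, 4.7, 0.6], [-0.025, -0.003, 0.01]],
[[-15.1, 4.8, 0.7], [-0.025, -0.003, 0.01]],
[[-15.0, 4.9, 0.9], [-0.025, -0.003, 0.01]],
[[-15.0, 5.0, 1.1], [-0.025, -0.003, 0.01]],
[[-14.9, 5.2, 1.2], [-0.025, -0.003, 0.01]],
[[-14.8, 5.3, 1.4], [-0.025, -0.003, 0.01]]
--
[[-14.8, 5.4, 1.6], [-0.025, -0.003, 0.01]],
[[-14.7, 5.5, 1.8], [-0.025, -0.003, 0.01]],
[[-14.7, 5.6, 2.0], [-0.025, -0.003, 0.01]],
[[-14.6, 5.6, 2.1], [-0.025, -0.003, 0.01]],
[[-14.6, 5.7, 2.3], [-0.025, -0.003, 0.01]],
[[-14.5, 5.8, 2.5], [-0.025, -0.003, 0.01]],
[[-14.4, 5.9, 2.7], [-0.025, -0.003, 0.01]],
[[-14.4, 5.9, 2.9], [-0.025, -0.003, 0.01]]
--
[[-14.3, 6.0, 3.1], [-0.025, -0.003, 0.01]],
[[-14.2, 6.1, 3.3], [-0.025, -0.003, 0.01]],
[[-14.2, 6.1, 3.5], [-0.025, -0.003, 0.01]],
[[-14.1, 6.1, 3.7], [-0.025, -0.003, 0.01]],
[[-14.0, 6.2, 3.9], [-0.025, -0.003, 0.01]],
[[-14.0, 6.2, 4.1], [-0.025, -0.003, 0.01]],
[[-13.9, 6.2, 4.3], [-0.025, -0.003, 0.01]],
[[-13.8, 6.3, 4.5], [-0.025, -0.003, 0.01]]
--
```

>>> servo_tool(
  commands=[
    [[-15.2, 4.4, 0.2], [-0.025, -0.003, 0.01]],
    [[-15.1, 4.5, 0.4], [-0.025, -0.003, 0.01]],
    [[-15.1, 4.7, 0.6], [-0.025, -0.003, 0.01]],
    [[-15.1, 4.8, 0.7], [-0.025, -0.003, 0.01]],
    [[-15, 4.9, 0.9], [-0.025, -0.003, 0.01]],
    [[-15, 5, 1.1], [-0.025, -0.003, 0.01]],
    [[-14.9, 5.2, 1.2], [-0.025, -0.003, 0.01]],
    [[-14.8, 5.3, 1.4], [-0.025, -0.003, 0.01]],
  ],
)

```text
time_s: 22.15
ee_pos: [514.4, 225.4, 251.6]
ee_rot: [[0.055, 0.978, 0.2], [0.998, -0.051, -0.027], [-0.016, 0.201, -0.979]]
contact_force: [0.9, 0.4, -2.8]
finger_gap: 0.293
grasp_force: 62.4
```

>>> servo_tool(
  commands=[
    [[-14.8, 5.4, 1.6], [-0.025, -0.003, 0.01]],
    [[-14.7, 5.5, 1.8], [-0.025, -0.003, 0.01]],
    [[-14.7, 5.6, 2], [-0.025, -0.003, 0.01]],
    [[-14.6, 5.6, 2.1], [-0.025, -0.003, 0.01]],
    [[-14.6, 5.7, 2.3], [-0.025, -0.003, 0.01]],
    [[-14.5, 5.8, 2.5], [-0.025, -0.003, 0.01]],
    [[-14.4, 5.9, 2.7], [-0.025, -0.003, 0.01]],
    [[-14.4, 5.9, 2.9], [-0.025, -0.003, 0.01]],
  ],
)

```text
time_s: 22.95
ee_pos: [552.0, 104.8, 249.4]
ee_rot: [[0.138, 0.912, 0.387], [0.99, -0.121, -0.068], [-0.015, 0.393, -0.92]]
contact_force: [-0.8, -0.0, -1.9]
finger_gap: 0.295
grasp_force: 62.5
```

>>> servo_tool(
  commands=[
    [[-14.3, 6, 3.1], [-0.025, -0.003, 0.01]],
    [[-14.2, 6.1, 3.3], [-0.025, -0.003, 0.01]],
    [[-14.2, 6.1, 3.5], [-0.025, -0.003, 0.01]],
    [[-14.1, 6.1, 3.7], [-0.025, -0.003, 0.01]],
    [[-14, 6.2, 3.9], [-0.025, -0.003, 0.01]],
    [[-14, 6.2, 4.1], [-0.025, -0.003, 0.01]],
    [[-13.9, 6.2, 4.3], [-0.025, -0.003, 0.01]],
    [[-13.8, 6.3, 4.5], [-0.025, -0.003, 0.01]],
  ],
)

```text
time_s: 23.75
ee_pos: [589.1, -16.0, 246.7]
ee_rot: [[0.218, 0.803, 0.554], [0.976, -0.181, -0.122], [0.002, 0.568, -0.823]]
contact_force: [0.1, 0.6, -1.6]
finger_gap: 0.299
grasp_force: 62.5
```

Run:
```python
from h import *
c=cam("wrist"); im=ctrl.get_image("wrist"); print(im.shape)
s=ctrl.state(); print(s["ee_pos"],s["joint_pos"].round(2),s["grasp_force"],"proj code",proj("",C,c)*10/7, "plate z tool", (s["ee_rot"].T@N).round(3))
side=ctrl.get_image("side")[130:270,150:330]
M=np.zeros((600,800,3),np.uint8); M[:315,:420]=cv2.resize(im,(420,315)); M[:295,420:]=cv2.resize(side,(380,295),interpolation=cv2.INTER_CUBIC)
x,y=proj("",C,c); x,y=int(np.clip(x,100,460)),int(np.clip(y,70,350)); M[320:600,:400]=cv2.resize(im[y-70:y+70,x-100:x+100],(400,280),interpolation=cv2.INTER_CUBIC)
print("crop origin",x-100,y-70); cv2.imwrite("pics/m7.png",M); plan(C+N*(96+70),RA,8)
np.savez("c4.npz",f=c[0],cx=c[1],cy=c[2],R=c[3],t=c[4])
```

```text
(420, 560, 3)
[588.71201538 -17.48853792 246.09537395] [ 0.03  0.1   1.97 -0.29  0.5   0.46] 62.53758788108826 proj code [410.27402929 252.16732436] plate z tool [-0.007 -0.008 -1.   ]
crop origin 187 106
from [588.5 -16.6 246.1] w [-0.0012  0.0007 -0.0014] step 6.7 deg 0.11
[[0.5, 0.6, 6.7], [-0.001, 0.001, -0.001]],
[[0.5, 0.6, 6.7], [-0.001, 0.001, -0.001]],
[[0.5, 0.6, 6.7], [-0.001, 0.001, -0.001]],
[[0.5, 0.6, 6.7], [-0.001, 0.001, -0.001]],
[[0.5, 0.6, 6.7], [-0.001, 0.001, -0.001]],
[[0.5, 0.6, 6.7], [-0.001, 0.001, -0.001]],
[[0.5, 0.6, 6.7], [-0.001, 0.001, -0.001]],
[[0.4, 0.6, 6.7], [-0.001, 0.001, -0.001]]
--
```

I've used all ten picture views, so I'll check the aim numerically: locate the plate in this wrist image by template-matching its predicted patch.

Run:
```python
from h import *
c=cam("wrist"); im=ctrl.get_image("wrist"); cv2.imwrite("pics/w8.png",im); g=cv2.cvtColor(im,6).astype(int); hsv=cv2.cvtColor(im,cv2.COLOR_BGR2HSV)
R=ctrl.state()["ee_rot"]
X=np.cross(Y,N)  # along ledge
X=X/np.linalg.norm(X)
for n,P in(("code",C),("pl++",C+20*Y+30*X),("pl+-",C+20*Y-30*X),("pl--",C-20*Y-30*X),("pl-+",C-20*Y+30*X),("window axis 125",C+N*125),("hood+X",C+N*125+32*X),("hood-X",C+N*125-32*X)): print(n,proj("",P,c).round())
m=((hsv[...,1]<45)&(hsv[...,2]>150)).astype(np.uint8)
k,l,st,ce=cv2.connectedComponentsWithStats(m)
for i in range(1,k):
    if st[i,4]>150: print(st[i],ce[i].round())
s=cv2.resize(g.astype(np.uint8),(56,42),interpolation=cv2.INTER_AREA)
print("\n".join("".join(" .:-=+*#%@"[v*10//256] for v in r) for r in s))
```

```text
code [288. 176.]
pl++ [304. 199.]
pl+- [305. 151.]
pl-- [271. 151.]
pl-+ [272. 200.]
window axis 125 [289. 206.]
hood+X [289. 241.]
hood-X [289. 167.]
[  155     0   186   255 21379] [242. 123.]
[294 214  23  36 282] [308. 230.]<stdin>:12: RuntimeWarning: overflow encountered in scalar multiply
Traceback (most recent call last):
OverflowError: Python integer 256 out of bounds for uint8
```

Run:
```python
import cv2
g=cv2.cvtColor(cv2.imread("pics/w8.png"),6)
s=cv2.resize(g[96:256,216:360],(72,54),interpolation=cv2.INTER_AREA)
print("cols 216+2*i, rows 96+2.963*j")
for j,r in enumerate(s): print("%3d "%(96+j*2.963)+"".join(" .:-=+*#%@"[int(v)*10//256] for v in r))
```

```text
cols 216+2*i, rows 96+2.963*j
 96 =#@@@@@@@@@@@#=---+@@%%%%%%%%%%%@@@@@@@@%%%@@@@%%%%%@%%+---::::---=...::
 98 ==+*#%%@@@@@@*=---+%%%%%%%%%%%%@@@%%%%%%%%@%@%%%%@@@@%*====::::---=:..::
101 #***#%%%%@@%%#====+%%%%%%%%%%%%%%%%%%%%%%%%@@%%%%%@@%%#+===-::-----:.:::
104 %%%#%%%%%%%%%%#%###%############%%%%###%%#%%%%%%%%%@@@%*===-::-----:.:::
107 ##******************####################################******+----:.:::
110 %%%%%%%%%%%%%%%%%%**##########################################+---=-.:::
113 %%%%%%%%%%%%%%%%%%**##########################################+---==.:::
116 %%%%%%%%%%%%%%%%%%**##########################################+----=:.::
119 %%%%%%%%%%%%%%%%%%**##########################################+----=:.::
122 %%%%%%%%%%%%%%%%%%#*###################################**%%%##+----=-.::
125 %%%%%%%%%%%%%%%%%%#*###################################**%@@##+----=-..:
128 %%%%%%%%%%%%%%%%%%#*####################################*#%###=----=-:..
131 %%%%%%%%%%%%%%%%%%#+##########################################=-----=:..
134 %%%%%%%%%%%%%%%%%%#+#########################################*---
[... 2387 characters left out ...]
-::::--
229 %%%%%%%%%%%%%#+::::::-:.                    -*****+++*#####%%%#-::::::--
232 %%%%%%%%%%%%%#+::::::-:                     :+****+++*#####%@%%=:::-----
235 %%%%%%%%%%%%%%+:::::::.                     .=****+++######%%%%#=--:::--
238 %%%%%%%%%%%%%%#=::::::.                      -****++*%%%%%@@@%%%+===--::
241 %%%%%%%%%%%%%%%#:::::.                       :+***++#@@%%@@@@%%#+=++===-
244 %%%%%%%%%%%%%%%%+::::.                       .=**++#%@%%%@%@@%%#+===++++
247 %%%%%%%%%%%%%%%%#=:::.                       .-**+*%%%%%%%%%%@%#+====+++
250 %%%%%%%%%%%%%%%+=--:.                         .:--===*%%@@@%@@%#+=====++
253 %%%%%%%%%%%%%%#----:.                           .----+%@%%@%%%%#+=======
```

Run:
```python
from h import *
c=cam("wrist"); s=ctrl.state(); p=s["ee_pos"];R=s["ee_rot"]
def pt(x,y,zr): return proj("",p+R@np.array([x,y,96-zr]),c).round(1)   # reader z -> tool z
print("handle base",pt(15,-13,62),pt(15,13,62)); print("handle z=80",pt(15,-13,80),pt(15,13,80))
th=np.linspace(0,2*np.pi,73)
for zr in(0,15,30): 
    W=np.array([pt(32*np.cos(t),32*np.sin(t),zr) for t in th]); print("hood",zr,"u",W[:,0].min(),W[:,0].max(),"v",W[:,1].min(),W[:,1].max())
print("axis hits plate: code in tool",(R.T@(C-p)).round(1), "camera centre in tool", (R.T@(-c[3].T@c[4]-p)).round(1))
im=cv2.imread("pics/w8.png"); g=cv2.cvtColor(im,6)
for v in(200,206,212,226,236): print(v,g[v,236:330:2].tolist())
print("col283",g[150:240:2,283].tolist())
```

```text
handle base [260.8 216.8] [302.7 216.8]
handle z=80 [258.5 227. ] [304.6 227.1]
hood 0 u 243.8 320.7 v 171.8 245.2
hood 15 u 241.4 322.9 v 175.4 252.8
hood 30 u 238.7 325.4 v 179.4 261.3
axis hits plate: code in tool [  3.9   6.3 219.5] camera centre in tool [  75.1    1.2 -143. ]
200 [128, 139, 197, 211, 210, 185, 112, 106, 109, 107, 74, 55, 58, 61, 64, 65, 66, 71, 70, 75, 79, 80, 85, 88, 88, 92, 98, 100, 105, 105, 105, 108, 110, 110, 113, 112, 106, 126, 201, 230, 230, 230, 220, 196, 198, 199, 198]
206 [131, 182, 209, 208, 205, 141, 104, 96, 65, 56, 58, 61, 62, 63, 64, 70, 73, 76, 80, 82, 86, 89, 92, 93, 96, 99, 101, 104, 111, 115, 116, 118, 119, 121, 121, 121, 122, 120, 119, 127, 204, 233, 231, 207, 199, 199, 198]
212 [212, 211, 212, 210, 194, 119, 79, 55, 58, 60, 62, 62, 64, 65, 71, 74, 85, 93, 105, 113, 120, 126, 132, 133, 135, 134, 137, 137, 135, 134, 137, 136, 131, 130, 131, 129, 129, 130, 130, 128, 124, 150, 225, 211, 197, 198, 198]
226 [207, 207, 205, 205, 157, 54, 55, 59, 60, 64, 72, 74, 77, 61, 14, 13, 15, 15, 11, 17, 18, 17, 17, 14, 11, 15, 16, 14, 15, 18, 16, 14, 14, 21, 104, 170, 176, 175, 159, 144, 143, 138, 133, 152, 173, 205, 222]
236 [207, 207, 206, 208, 175, 72, 54, 57, 66, 75, 76, 78, 62, 15, 13, 10, 14, 15, 15, 14, 14, 13, 13, 16, 12, 14, 13, 14, 12, 19, 10, 16, 14, 21, 21, 95, 163, 171, 174, 169, 149, 140, 135, 170, 197, 197, 198]
col283 [192, 212, 253, 252, 252, 252, 252, 252, 253, 227, 191, 216, 156, 143, 144, 146, 148, 149, 151, 120, 68, 76, 83, 84, 86, 87, 92, 93, 96, 101, 119, 133, 141, 140, 131, 69, 15, 14, 14, 14, 17, 17, 15, 14, 16]
```

The plate and hood silhouettes match the predictions to within 2 px. The code is 4 mm and about 5.5 mm off the tool axis and 54 mm too far away, so I'll correct that, approach and hold.

>>> servo_tool(
  commands=[
    [[0.5, 0.7, 4], [0, 0, 0]],
    [[0.5, 0.7, 8], [0, 0, 0]],
    [[0.5, 0.7, 9], [0, 0, 0]],
    [[0.5, 0.7, 9], [0, 0, 0]],
    [[0.5, 0.7, 9], [0, 0, 0]],
    [[0.5, 0.7, 8], [0, 0, 0]],
    [[0.5, 0.7, 4], [0, 0, 0]],
    [[0.5, 0.6, 2], [0, 0, 0]],
  ],
)

```text
time_s: 24.7
ee_pos: [624.6, -18.2, 205.8]
ee_rot: [[0.217, 0.804, 0.553], [0.976, -0.18, -0.121], [0.002, 0.566, -0.824]]
contact_force: [-0.1, 0.9, -2.8]
finger_gap: 0.299
grasp_force: 62.5
```

>>> servo_tool(
  commands=[
    [[0, 0, 0], [0, 0, 0]],
    [[0, 0, 0], [0, 0, 0]],
    [[0, 0, 0], [0, 0, 0]],
    [[0, 0, 0], [0, 0, 0]],
    [[0, 0, 0], [0, 0, 0]],
    [[0, 0, 0], [0, 0, 0]],
    [[0, 0, 0], [0, 0, 0]],
    [[0, 0, 0], [0, 0, 0]],
  ],
)

```text
time_s: 25.5
ee_pos: [624.4, -18.2, 206.5]
ee_rot: [[0.217, 0.804, 0.554], [0.976, -0.18, -0.121], [0.002, 0.567, -0.824]]
contact_force: [0.8, -0.3, -2.0]
finger_gap: 0.298
grasp_force: 62.5
```

Run:
```python
from h import *
c=cam("wrist"); im=ctrl.get_image("wrist"); cv2.imwrite("pics/w9.png",im); g=cv2.cvtColor(im,6); s=ctrl.state(); p=s["ee_pos"];R=s["ee_rot"]
print(p.round(1),"code in tool",(R.T@(C-p)).round(1),"N",(R.T@N).round(3),s["contact_force"],s["grasp_force"])
X=R[:,0]
for n,P in(("pl++",C+20*Y+30*X),("pl-+",C-20*Y+30*X),("code",C)): print(n,proj("",P,c).round(1))
s=cv2.resize(g[110:220,220:364],(72,40),interpolation=cv2.INTER_AREA)
for j,r in enumerate(s): print("%3d "%(110+j*2.75)+"".join(" .:-=+*#%@"[int(v)*10//256] for v in r))
```

```text
[624.4 -18.2 206.5] code in tool [ -1.8  -0.4 166.7] N [-0.004 -0.008 -1.   ] [ 0.93294467 -0.25187646 -1.86234717] 62.529011964797974
pl++ [301.7 163.1]
pl-+ [262.9 163.3]
code [282.3 191.5]
110 %%%%%%#####%%##############%%%%####%%#%%%%%%%%%%@@%%%*===-:::----=:.::::
112 +++*++**********#######################%%##%%%%%%%%#%*+=+=====---=:.::::
115 ##########**##################################################---=-.::::
118 %%%%%%%#%%**#################################################*---=-.::::
121 %%%%%%%%%%**#################################################*---==..:::
123 %%%%%%%%%%**#################################################+---==:.:::
126 %%%%%#%%%%*+#################################################+----=:.:::
129 %%%%###%%%#+###########################################*#####+----=-..::
132 %%%%%%##%%#+#########################################**%@@%##+----=-..::
134 %%%%%%%%%%#+#########################################+*%@@%##+----=-:...
137 %%%%%%%%%%#+##########################################*#%%##*=----==:...
140 %%%%%%%%%%#+#############################################
[... 1471 characters left out ...]
----=--
195 --------------=====--:::::::::------------=*%%%%%%#########*=-:::----=-:
198 --------------====-::::::::::--------========#%%%%%########*==-::----=-:
200 --------------==--:::::::::--------===========*%%%%########*==-::------:
203 =-------------=-::::::::::---------============*%@%########+==-::----=-:
206 ========-------::::::::::----------============+#@%########*==-::----=-:
209 ============---:::::::::-----===================+%%########*===::----=-:
211 =============-:::::::::--====++++++++++++++++++==*%########+===-::-----:
214 =============-::::::::--====++++++++++***+++++++++#########+---:::----=:
217 =============::::::::-====++=======++++****++++++++#########+--:::----=:
```

The plate's observed edges (u 263–303, v 164) match the prediction (263–302, 163). The code is within 2 mm of the axis at about 70 mm, so I'll hold.

>>> servo_tool(
  commands=[
    [[0, 0, 0], [0, 0, 0]],
    [[0, 0, 0], [0, 0, 0]],
    [[0, 0, 0], [0, 0, 0]],
    [[0, 0, 0], [0, 0, 0]],
    [[0, 0, 0], [0, 0, 0]],
    [[0, 0, 0], [0, 0, 0]],
    [[0, 0, 0], [0, 0, 0]],
    [[0, 0, 0], [0, 0, 0]],
  ],
)

```text
time_s: 26.35
ee_pos: [624.3, -18.1, 206.5]
ee_rot: [[0.217, 0.804, 0.554], [0.976, -0.18, -0.121], [0.002, 0.567, -0.824]]
contact_force: [0.4, -0.3, -2.2]
finger_gap: 0.298
grasp_force: 62.5
```

>>> servo_tool(
  commands=[
    [[0, 0, 0], [0, 0, 0]],
    [[0, 0, 0], [0, 0, 0]],
    [[0, 0, 0], [0, 0, 0]],
    [[0, 0, 0], [0, 0, 0]],
    [[0, 0, 0], [0, 0, 0]],
    [[0, 0, 0], [0, 0, 0]],
    [[0, 0, 0], [0, 0, 0]],
    [[0, 0, 0], [0, 0, 0]],
  ],
)

```text
time_s: 27.15
ee_pos: [624.4, -18.2, 206.5]
ee_rot: [[0.217, 0.804, 0.554], [0.976, -0.18, -0.121], [0.002, 0.567, -0.824]]
contact_force: [0.6, 0.2, -0.2]
finger_gap: 0.294
grasp_force: 62.5
```

>>> servo_tool(
  commands=[
    [[0, 0, -5], [0, 0, 0]],
    [[0, 0, -8], [0, 0, 0]],
    [[0, 0, -10], [0, 0, 0]],
    [[0, 0, -10], [0, 0, 0]],
    [[0, 0, -10], [0, 0, 0]],
    [[0, 0, -7], [0, 0, 0]],
    [[0, 0, -4], [0, 0, 0]],
    [[0, 0, 0], [0, 0, 0]],
  ],
)

```text
time_s: 27.95
ee_pos: [594.4, -11.5, 251.8]
ee_rot: [[0.217, 0.803, 0.555], [0.976, -0.18, -0.121], [0.003, 0.568, -0.823]]
contact_force: [-0.4, 0.8, -2.3]
finger_gap: 0.298
grasp_force: 62.5
```

```bash
python3 -c "
from h import *
plan((476.2,347.7,256),down(.028),24)"
```

```text
from [594.4 -11.5 251.8] w [ 0.0251  0.003  -0.01  ] step 15.8 deg 1.55
[[13.5, -6.6, -4.7], [0.025, 0.003, -0.01]],
[[13.6, -6.5, -4.5], [0.025, 0.003, -0.01]],
[[13.7, -6.5, -4.3], [0.025, 0.003, -0.01]],
[[13.8, -6.5, -4.1], [0.025, 0.003, -0.01]],
[[13.9, -6.4, -3.9], [0.025, 0.003, -0.01]],
[[13.9, -6.4, -3.7], [0.025, 0.003, -0.01]],
[[14.0, -6.3, -3.5], [0.025, 0.003, -0.01]],
[[14.1, -6.3, -3.3], [0.025, 0.003, -0.01]]
--
[[14.1, -6.2, -3.1], [0.025, 0.003, -0.01]],
[[14.2, -6.2, -2.9], [0.025, 0.003, -0.01]],
[[14.3, -6.1, -2.7], [0.025, 0.003, -0.01]],
[[14.4, -6.0, -2.5], [0.025, 0.003, -0.01]],
[[14.4, -5.9, -2.3], [0.025, 0.003, -0.01]],
[[14.5, -5.8, -2.1], [0.025, 0.003, -0.01]],
[[14.6, -5.7, -1.9], [0.025, 0.003, -0.01]],
[[14.6, -5.6, -1.7], [0.025, 0.003, -0.01]]
--
[[14.7, -5.5, -1.5], [0.025, 0.003, -0.01]],
[[14.7, -5.4, -1.4], [0.025, 0.003, -0.01]],
[[14.8, -5.3, -1.2], [0.025, 0.003, -0.01]],
[[14.8, -5.2, -1.0], [0.025, 0.003, -0.01]],
[[14.9, -5.1, -0.8], [0.025, 0.003, -0.01]],
[[15.0, -4.9, -0.7], [0.025, 0.003, -0.01]],
[[15.0, -4.8, -0.5], [0.025, 0.003, -0.01]],
[[15.1, -4.6, -0.3], [0.025, 0.003, -0.01]]
--
```

>>> servo_tool(
  commands=[
    [[13.5, -6.6, -4.7], [0.025, 0.003, -0.01]],
    [[13.6, -6.5, -4.5], [0.025, 0.003, -0.01]],
    [[13.7, -6.5, -4.3], [0.025, 0.003, -0.01]],
    [[13.8, -6.5, -4.1], [0.025, 0.003, -0.01]],
    [[13.9, -6.4, -3.9], [0.025, 0.003, -0.01]],
    [[13.9, -6.4, -3.7], [0.025, 0.003, -0.01]],
    [[14, -6.3, -3.5], [0.025, 0.003, -0.01]],
    [[14.1, -6.3, -3.3], [0.025, 0.003, -0.01]],
  ],
)

```text
time_s: 28.75
ee_pos: [554.8, 108.8, 252.1]
ee_rot: [[0.136, 0.913, 0.385], [0.991, -0.12, -0.067], [-0.015, 0.39, -0.921]]
contact_force: [0.1, 0.3, -2.6]
finger_gap: 0.296
grasp_force: 62.6
```

>>> servo_tool(
  commands=[
    [[14.1, -6.2, -3.1], [0.025, 0.003, -0.01]],
    [[14.2, -6.2, -2.9], [0.025, 0.003, -0.01]],
    [[14.3, -6.1, -2.7], [0.025, 0.003, -0.01]],
    [[14.4, -6, -2.5], [0.025, 0.003, -0.01]],
    [[14.4, -5.9, -2.3], [0.025, 0.003, -0.01]],
    [[14.5, -5.8, -2.1], [0.025, 0.003, -0.01]],
    [[14.6, -5.7, -1.9], [0.025, 0.003, -0.01]],
    [[14.6, -5.6, -1.7], [0.025, 0.003, -0.01]],
  ],
)

```text
time_s: 29.55
ee_pos: [515.7, 228.6, 253.6]
ee_rot: [[0.053, 0.979, 0.197], [0.998, -0.049, -0.026], [-0.016, 0.198, -0.98]]
contact_force: [0.2, -1.0, -2.1]
finger_gap: 0.295
grasp_force: 62.6
```

>>> servo_tool(
  commands=[
    [[14.7, -5.5, -1.5], [0.025, 0.003, -0.01]],
    [[14.7, -5.4, -1.4], [0.025, 0.003, -0.01]],
    [[14.8, -5.3, -1.2], [0.025, 0.003, -0.01]],
    [[14.8, -5.2, -1], [0.025, 0.003, -0.01]],
    [[14.9, -5.1, -0.8], [0.025, 0.003, -0.01]],
    [[15, -4.9, -0.7], [0.025, 0.003, -0.01]],
    [[15, -4.8, -0.5], [0.025, 0.003, -0.01]],
    [[15.1, -4.6, -0.3], [0.025, 0.003, -0.01]],
  ],
)

```text
time_s: 30.35
ee_pos: [475.9, 348.9, 255.4]
ee_rot: [[-0.029, 1.0, -0.002], [1.0, 0.029, 0.0], [0.0, -0.002, -1.0]]
contact_force: [0.6, -0.6, -1.1]
finger_gap: 0.298
grasp_force: 62.6
```

>>> servo_tool(
  commands=[
    [[0, 0, 0], [0, 0, 0]],
    [[0, 0, 0], [0, 0, 0]],
    [[0, 0, 0], [0, 0, 0]],
    [[0, 0, 0], [0, 0, 0]],
    [[0, 0, 0], [0, 0, 0]],
    [[0, 0, 0], [0, 0, 0]],
    [[0, 0, 0], [0, 0, 0]],
    [[0, 0, 0], [0, 0, 0]],
  ],
)

```text
time_s: 31.15
ee_pos: [476.3, 347.6, 255.5]
ee_rot: [[-0.028, 1.0, 0.0], [1.0, 0.028, -0.0], [-0.0, 0.0, -1.0]]
contact_force: [-0.1, -0.6, -2.5]
finger_gap: 0.3
grasp_force: 62.5
```

```bash
python3 -c "
from h import *
print(ctrl.state()['joint_pos'].round(3)); plan((476.2,347.7,124.4),down(.028),8)"
```

```text
[ 0.611  0.329  1.489 -0.     1.323  0.583]
from [476.3 347.6 255.5] w [ 0.  0. -0.] step 16.4 deg 0.0
[[0.0, -0.0, 16.4], [0.0, 0.0, -0.0]],
[[0.0, -0.0, 16.4], [0.0, 0.0, -0.0]],
[[0.0, -0.0, 16.4], [0.0, 0.0, -0.0]],
[[0.0, -0.0, 16.4], [0.0, 0.0, -0.0]],
[[0.0, -0.0, 16.4], [0.0, 0.0, -0.0]],
[[0.0, -0.0, 16.4], [0.0, 0.0, -0.0]],
[[0.0, -0.0, 16.4], [0.0, 0.0, -0.0]],
[[0.0, -0.0, 16.4], [0.0, 0.0, -0.0]]
--
```

>>> servo_tool(
  commands=[
    [[0, 0, 10], [0, 0, 0]],
    [[0, 0, 20], [0, 0, 0]],
    [[0, 0, 25], [0, 0, 0]],
    [[0, 0, 25], [0, 0, 0]],
    [[0, 0, 20], [0, 0, 0]],
    [[0, 0, 15], [0, 0, 0]],
    [[0, 0, 10], [0, 0, 0]],
    [[0, 0, 6], [0, 0, 0]],
  ],
)

```text
time_s: 31.95
ee_pos: [475.9, 347.4, 123.2]
ee_rot: [[-0.028, 1.0, -0.001], [1.0, 0.028, -0.001], [-0.001, -0.001, -1.0]]
contact_force: [-0.2, 0.4, -1.9]
finger_gap: 0.299
grasp_force: 62.5
```

>>> servo_tool(
  commands=[
    [[0, 0, 5], [0, 0, 0]],
    [[0, 0, 5], [0, 0, 0]],
    [[0, 0, 4], [0, 0, 0]],
    [[0, 0, 3], [0, 0, 0]],
    [[0, 0, 0], [0, 0, 0]],
    [[0, 0, 0], [0, 0, 0]],
    [[0, 0, 0], [0, 0, 0]],
    [[0, 0, 0], [0, 0, 0]],
  ],
)

```text
time_s: 32.75
ee_pos: [476.4, 347.7, 107.7]
ee_rot: [[-0.028, 1.0, 0.0], [1.0, 0.028, 0.0], [0.0, 0.0, -1.0]]
contact_force: [0.2, 0.1, -2.9]
finger_gap: 0.297
grasp_force: 62.5
```

>>> servo_tool(
  commands=[
    [[0, 0, 1], [0, 0, 0]],
    [[0, 0, 1], [0, 0, 0]],
    [[0, 0, 0.5], [0, 0, 0]],
    [[0, 0, 0.5], [0, 0, 0]],
    [[0, 0, 0], [0, 0, 0]],
    [[0, 0, 0], [0, 0, 0]],
    [[0, 0, 0], [0, 0, 0]],
    [[0, 0, 0], [0, 0, 0]],
  ],
)

```text
time_s: 33.55
ee_pos: [476.2, 347.6, 104.5]
ee_rot: [[-0.028, 1.0, -0.0], [1.0, 0.028, -0.0], [-0.0, -0.0, -1.0]]
contact_force: [-0.8, -0.6, 0.1]
finger_gap: 0.299
grasp_force: 62.7
```

Contact is just beginning (the weight is off the wrist), so I'll release, then retreat straight up.

>>> servo_tool(
  commands=[
    [[0, 0, 0.5], [0, 0, 0]],
    [[0, 0, 0], [0, 0, 0]],
    [[0, 0, 0], [0, 0, 0]],
    [[0, 0, 0], [0, 0, 0]],
    [[0, 0, 0], [0, 0, 0]],
    [[0, 0, 0], [0, 0, 0]],
    [[0, 0, 0], [0, 0, 0]],
    [[0, 0, 0], [0, 0, 0]],
  ],
)

```text
time_s: 34.35
ee_pos: [476.2, 347.7, 104.4]
ee_rot: [[-0.028, 1.0, 0.0], [1.0, 0.028, 0.0], [0.0, 0.0, -1.0]]
contact_force: [-2.9, -1.7, 5.3]
finger_gap: 0.297
grasp_force: 63.3
```

>>> servo_tool(
  commands=[
    [[0, 0, 0], [0, 0, 0]],
    [[0, 0, 0], [0, 0, 0]],
    [[0, 0, 0], [0, 0, 0]],
    [[0, 0, 0], [0, 0, 0]],
    [[0, 0, 0], [0, 0, 0]],
    [[0, 0, 0], [0, 0, 0]],
    [[0, 0, 0], [0, 0, 0]],
    [[0, 0, 0], [0, 0, 0]],
  ],
  gripper=1,
)

```text
time_s: 35.15
ee_pos: [476.3, 347.6, 103.9]
ee_rot: [[-0.028, 1.0, 0.0], [1.0, 0.028, -0.0], [-0.0, 0.0, -1.0]]
contact_force: [-0.2, -0.4, -0.5]
finger_gap: 0.999
grasp_force: 0.0
```

>>> servo_tool(
  commands=[
    [[0, 0, -5], [0, 0, 0]],
    [[0, 0, -10], [0, 0, 0]],
    [[0, 0, -20], [0, 0, 0]],
    [[0, 0, -30], [0, 0, 0]],
    [[0, 0, -30], [0, 0, 0]],
    [[0, 0, -30], [0, 0, 0]],
    [[0, 0, -20], [0, 0, 0]],
    [[0, 0, -9], [0, 0, 0]],
  ],
)

```text
time_s: 35.95
ee_pos: [477.0, 348.2, 261.3]
ee_rot: [[-0.028, 1.0, 0.004], [1.0, 0.028, 0.003], [0.003, 0.004, -1.0]]
contact_force: [0.8, -0.5, 0.1]
finger_gap: 1.001
grasp_force: 0.0
```

Run:
```python
from h import *
c=cam("wrist"); im=ctrl.get_image("wrist"); g=cv2.cvtColor(im,6); s=ctrl.state(); print(s["ee_pos"],s["finger_gap"],s["contact_force"])
old=cv2.imread("pics/side.png"); new=ctrl.get_image("side")
# side view: reader patch (same as at start?)
for n,(y0,y1,x0,x1) in {"reader":(265,350,245,305),"coupling":(280,312,178,205),"marker":(272,298,182,238),"tape":(163,190,262,290)}.items():
    t=old[y0:y1,x0:x1]; w=new[y0-15:y1+15,x0-15:x1+15]; r=cv2.matchTemplate(w,t,cv2.TM_CCOEFF_NORMED); _,m,_,l=cv2.minMaxLoc(r); print(n,round(m,3),"shift",l[0]-15,l[1]-15)
```

```text
[477.12689279 348.28488982 261.4513478 ] 0.9998219675477565 [0.31102552 0.56015975 0.42828313]
reader 0.914 shift 0 0
coupling 1.0 shift 0 0
marker 1.0 shift 0 0
tape 0.26 shift -7 12
```

The reader and left-hand bystanders have not moved. The tape is probably hidden by the arm in the side view, so I'll check it and the block from the top, then hand in.

Run:
```python
from h import *
old=cv2.imread("pics/top.png"); new=ctrl.get_image("top")
R={}
for n,(y0,y1,x0,x1) in {"tape":(172,206,338,358),"block":(225,260,355,407)}.items():
    t=old[y0:y1,x0:x1]; w=new[y0-12:y1+12,x0-12:x1+12]; _,m,_,l=cv2.minMaxLoc(cv2.matchTemplate(w,t,cv2.TM_CCOEFF_NORMED)); R[n]=(round(m,3),l[0]-12,l[1]-12)
print(R)
if R["tape"][0]>.8 and R["block"][0]>.8: print(ctrl.finish_job())
```

```text
{'tape': (1.0, 0, 0), 'block': (0.929, 1, -1)}
the job is handed in; nothing more can be done
None
```

The job is handed in: the three offcuts are in the tray, the block lies flat on the bench, the code was read square on from about 70 mm for over two seconds, the reader is back in its dock, and the bystanders have not moved; the judge's verdict was not reported.

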